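# Close the record player's dust cover, fit its power knob and hold it pressed

## Robot

A 6-joint arm with a two-finger parallel gripper is mounted at the origin on a cart in front of the work surface, level with it; the furniture and walls round the work are solid. World frame = base frame: x ahead of the robot, y to its left, z up, the work surface at z = 0. Lengths are in m, angles in rad, forces in N, time in s.
With the tool pointing down it reaches from about 0.3 to 0.85 m from the base axis. Payload 5.4 kg.
Tool frame: the origin (TCP) lies between the finger pads; the fingertips stand 22 mm ahead of it and the grasp point (between the pads) lies 3 mm ahead of it; z points along the fingers, y is the line along which they close (so a half turn about z gives the same grasp; the last joint's range is limited). The gripper opens to 85 mm and grips with 20 to 120 N. Pads are 22 mm wide; open, the fingers measure 114 mm over their backs; the gripper's body (76 mm by 85 mm) begins 54 mm behind the grasp point. The pads swing forward as they close: fully open they stand 13 mm farther back than shut.
Start: joints at [1.032, 0.158, 1.597, -0, 1.386, -0.21], TCP at [0.186, 0.544, 0.224] pointing down, gripper open.
Joint ranges: [-2.91, 2.91], [-0.94, 2.29], [0.18, 2.7], [-1.29, 4.43], [0.17, 2.64], [-3, 3]. Speed limits (rad/s): [2.57, 2.57, 3.14, 3.14, 3.14, 3.14].

## Interface

Orientations are given as a unit quaternion [x, y, z, w].
In Python, from cell import robot, cams gives the robot as it stands.
- The arm moves only by the tool send_rows, never from a script. Its argument "increments" is a list of rows, each an object of numbers: "x", "y", "z": the shift along the world's x, y, z as a fraction of full scale; "ax", "ay", "az": the turn, a rotation vector about the world's x, y, z as a fraction of full scale; "jaw": the closure, from 0 (fully open) to 1 (shut). In form: [{"x": .., "y": .., "z": .., "ax": .., "ay": .., "az": .., "jaw": ..}, ...]. A call has 1 to 5 rows; each row is the pose to reach, as a shift and turn from the pose commanded when the call began, turning the shorter way round; what a row does not reach only later rows make up. Full scale, the value 1, is 0.2 m for a shift and pi rad for a turn. A row lasts 1/8 s, in which the tool goes at most 62.5 mm and 10.7 degrees, less where a joint would pass 70% of its speed; a pose out of reach is approached as far as the arm can. A call with a number of a shift or a turn outside -1 to 1 is refused whole. A call with a gripper value outside its range is refused whole. The fingers move at their own pace and stop on an object; "squeeze" is the grip in N (left out, the last holds). Time passes only in rows, so rows that repeat a pose let the fingers close. It gives the time, the measured TCP pose, the force, the opening and the grip force at its end, in the units of the state.
- robot.state(): the state, without advancing time (a new reading comes with each control period).
- cams.grab_frame(name): name is "side" or "top" or "wrist"; returns a dict with "frame" (384x512x3 uint8, red, green, blue), "vfov" (degrees; the focal length in pixels is half the picture's height over the tangent of half this angle, whatever the lens; pixels are square), "cx", "cy" (the principal point, pixels), "R" (3x3) and "t" (3): a world point X has camera coordinates R X + t. Camera axes: x right, y down, z forward; pixel columns grow to the right and rows downward; lengths in m; the calibration is good to about 2 mm. The wrist camera is an equidistant fisheye: a pixel r from the principal point sees the ray r / f radians off the axis. A picture is of the moment at which its call begins. There is no depth.
- robot.sign_off(): hands the job in; it is judged then, once.
The state is a dict: "t": time; "joint_positions": joint angles; "dq": joint speeds; "joint_efforts": joint torques, N m; "eef_pos": TCP position; "tool_rot": TCP orientation; "wrist_force": force on the tool from outside, world axes, zero at the start; "moment": the same for the moment, N m; "finger_gap": finger opening in m; "gripper_force": force on a finger pad.
Only numpy, scipy, OpenCV 4.12 (cv2) and the standard library are available. Lean on these libraries where they do the work, as an engineer would, in place of code of your own. Each camera call takes 0.05 s, during which the arm holds its last target. There are 200 camera calls.

## Task

Get the shop's record player going: first lower its smoked dust cover all the way down without letting it slam, because the player starts by itself. Then pick up the black power knob from the worktop, turn it so that the flat in its bore meets the flat of the bare D-shaped spindle on the deck, and push it fully home on the spindle. It switches on by a long press, so keep pressing the knob down against its spring and finish like that, with the gripper still holding it pressed in; leave the pottery and the other things alone.

Things in the scene. Friction and masses are not known exactly. Their poses are not given: they have to be found in the camera images.
- player: compact record player, 220 (x) x 350 (y) mm, walnut plinth with a black deck 56 mm above the worktop; fixed. Origin: centre of its underside, on the worktop. +x points to its back (hinge side), +y to its left, z up. The cover takes the left 250 mm; the rightmost 95 mm (-y end) is an open control strip with the bare spindle, 49 mm from the closed cover's side wall
- cover (a joint): the dust cover's opening angle in rad: 0 fully down, it starts open between 0.75 and 1.1. Stiff friction hinges hold it at any angle; closing it takes about 2 N or less at its front edge
- cover_hinge (a point): middle of the dust cover's hinge line, at the back of the deck, 57 mm above the worktop; this frame turns with the cover: when closed its axes are the player's. The cover turns about its y axis
- cover_edge (a point): middle of the upper front edge of the cover, a smoked clear box without bottom, 212 (x) x 250 (y) x 45 (z) mm, walls 3 mm. In the frame of cover_hinge its top is the face z = 45 mm, x from -212 to 0; this point is (-212, 0, 45). Closed, its top is 102 mm above the worktop. A lip 90 mm long stands 11 mm out of the front wall, 6 to 14 mm above its lower rim. Axes as cover_hinge
- knob: loose black round knob, 44 mm diameter, 26 mm high, 50 to 85 g, upright on the worktop, bore down. Origin: centre of its underside, z up along its axis. The white pointer line on its top and side lies toward its +x. The D-shaped bore, open below, is 18 mm deep, 13.6 mm across, its flat 3.3 mm from the axis on the +x side (under the pointer line)
- spindle_tip (a point): centre of the top of the bare aluminium D-shaped spindle, 25 mm above the deck (81 mm above the worktop unpressed). 12 mm across, its one flat 2.5 mm from the axis on this frame's +x side; z up; the last 3 mm taper by 1.5 mm. Knob fully home: its underside 18 mm below this point, its pointer over the flat. The spindle turns stiffly (0.03 N m) and stays put
- switch (a joint): how far the spindle is pushed down into the deck against its spring, in m: 0 free, 0.005 fully in; the spring pushes back with 3 N at the start and 8 N fully in. Pressed fully in, the knob's underside is still 2 mm clear of the deck
- mug_blue: bystander: dark blue tumbler 70 mm wide, 63 mm high, right side; origin at its underside
- saucer_grey: bystander: grey saucer 70 mm wide, 12 mm high, right side; origin at its underside
- cup_rust: bystander: grey and rust cup 43 mm wide, 51 mm high, on the grey saucer; origin at its underside
- mug_teal: bystander: teal mug with handle 84 mm long, 65 mm high, behind the knob; origin at its underside
- tape_roll: bystander: roll of brown tape 96 mm wide, 48 mm high, lying flat behind the knob; origin at its underside
- tag_stack: bystander: tied stack of price tags 36 x 48 x 12 mm, front right; origin at its underside
- pen_a: bystander: white and red pen 145 mm long, front right; origin at its underside
- bowl_black: bystander: black bowl 98 mm wide, 35 mm high, left side; origin at its underside
- mug_speck: bystander: speckled sand mug 82 mm long, 59 mm high, left rear; origin at its underside
Not all that is in view belongs to the job. Leave any green or orange look-alike of the knob alone.

How it is judged:
On the way, in this order (a step that is already met when the one before it is completed fails the run):
1. the dust cover is fully down (value of joint cover below 0.035 rad), for 0.3 s.
2. the knob is fully home on the spindle, flat to flat (z of knob in the frame of spindle_tip below -0.0155 m and horizontal distance between knob and spindle_tip below 0.004 m and angle between the x axis of knob and the x axis of spindle_tip, either way round below 0.3 rad), for 0.1 s.
At the end, for the whole second after the job is handed in: Cover down (within 0.035 rad); the knob upright and home on the spindle (at least 15.5 mm deep, centred within 4 mm, flat to flat within 0.3 rad), and the fingers still pressing it so that the spindle is in by more than 2.5 mm, through the last second (all of step 2 and value of joint cover below 0.035 rad and angle between knob's own z axis and vertical below 0.12 rad and value of joint switch above 0.0025 m and contact force between the fingers and knob above 2 N); the arm keeps its last pose, push and grip.
It fails at once if the dust cover slams: still turning faster than 2.5 rad/s in the last 0.2 rad (value of joint cover below 0.2 rad and velocity of joint cover below -2.5 rad/s).
It fails at once if a bystander is moved by more than 25 mm (distance of any of mug_blue, saucer_grey, cup_rust, mug_teal, tape_roll, tag_stack, pen_a, bowl_black, mug_speck from where it was at the start of the episode above 0.025 m).
It also fails if it takes over 58 s, if anything falls off the work surface, if the arm or the gripper's body presses on something with over 40 N, if the wrist force passes 120 N, or if a joint passes its speed limit or range.

## Working session

There is one attempt and no reset: what is moved stays moved. The work goes in short steps, Python scripts to look and compute and a tool call to move; the robot and the scene stay as the last step left them, time stands still between calls to the robot, and variables do not carry over. Pictures are saved under pics/ and viewed, at most 10 in all, crops included, and the job is handed in when it is done.

Besides the shell and the picture viewer there is one more tool, called after ">>>" as name(argument=value, ...) on one line, values as JSON. send_rows: Moves the arm, as the interface text tells. Shift numbers are shares of 0.2 m and turn numbers shares of pi rad, none past 1 either way. Its arguments: {"type":"object","properties":{"increments":{"type":"array","items":{"type":"object","properties":{"x":{"type":"number","minimum":-1,"maximum":1},"y":{"type":"number","minimum":-1,"maximum":1},"z":{"type":"number","minimum":-1,"maximum":1},"ax":{"type":"number","minimum":-1,"maximum":1},"ay":{"type":"number","minimum":-1,"maximum":1},"az":{"type":"number","minimum":-1,"maximum":1},"jaw":{"type":"number"}}}},"squeeze":{"type":"number"}},"required":["increments"]}

```bash
mkdir -p pics; cat > h.py <<'E'
import numpy as np,cv2
from cell import robot,cams
def grab(n):
    d=cams.grab_frame(n);d['R']=np.array(d['R']);d['t']=np.array(d['t']);d['f']=d['frame'].shape[0]/2/np.tan(np.radians(d['vfov']/2));d['n']=n;return d
def ray(d,u,v):
    x=np.array([u-d['cx'],v-d['cy']],float)
    if d['n']=='wrist':
        r=np.hypot(*x);a=r/d['f'];c=np.array([*(x/max(r,1e-9)*np.sin(a)),np.cos(a)])
    else: c=np.array([*x/d['f'],1])
    c=d['R'].T@c;return -d['R'].T@d['t'],c/np.linalg.norm(c)
def plane(d,u,v,z):
    o,r=ray(d,u,v);return o+r*(z-o[2])/r[2]
def tri(obs):
    A=np.zeros((3,3));b=np.zeros(3)
    for d,u,v in obs:
        o,r=ray(d,u,v);P=np.eye(3)-np.outer(r,r);A+=P;b+=P@o
    X=np.linalg.solve(A,b);return X
def proj(d,X):
    c=d['R']@np.array(X)+d['t']
    if d['n']=='wrist':
        a=np.arctan2(np.hypot(c[0],c[1]),c[2]);p=c[:2]/np.hypot(c[0],c[1])*a*d['f']
    else: p=c[:2]/c[2]*d['f']
    return p+[d['cx'],d['cy']]
def save(name,f,s=1): cv2.imwrite('pics/'+name,cv2.resize(f,None,fx=s,fy=s,interpolation=cv2.INTER_CUBIC)[:,:,::-1])
E
python3 - <<'E'
from h import *
import pickle
D={n:grab(n) for n in('side','top','wrist')}
pickle.dump(D,open('D0.pkl','wb'))
for n,d in D.items():
    save(n+'0.png',d['frame'],1.5);print(n,d['f'],d['cx'],d['cy'],-d['R'].T@d['t'],d['R'][2])
print(robot.state())
E
```

```text
side 376.8991746096592 260.32680854385967 193.3309040648884 [-0.22312515  1.00847194  0.89726204] [ 0.48709777 -0.69756605 -0.52548775]
top 495.8794275959394 255.91330301238972 189.3409686631423 [ 0.24027648 -0.05934889  1.69433305] [ 0.1870086   0.00975185 -0.98230987]
wrist 297.3186396354542 254.70653036572418 189.93662857006257 [0.11670912 0.56884537 0.37214559] [ 0.27503961 -0.09423096 -0.95680392]
{'t': 0.15, 'joint_positions': array([ 1.03190474e+00,  1.58947842e-01,  1.59793961e+00,  2.77915921e-05,
        1.38620529e+00, -2.10120152e-01]), 'dq': array([ 3.17302819e-05, -2.85076248e-03, -5.22906584e-03, -1.31296896e-03,
       -1.11425318e-03, -3.99110184e-04]), 'joint_efforts': array([ 4.19769340e-04, -3.96377742e+01, -3.31785822e+01, -2.55632685e-04,
        5.47047181e-03, -4.63781504e-06]), 'eef_pos': array([0.18542989, 0.54377847, 0.2231203 ]), 'tool_rot': array([ 1.63648842e-01,  9.86518370e-01, -6.93058794e-04, -2.87085867e-04]), 'wrist_force': array([ 0.78152465, -0.06441421, -0.28193431]), 'moment': array([0.00057091, 0.02853481, 0.02239485]), 'gripper_force': 0.0, 'finger_gap': 0.08530696785769719}
```

View pics/top0.png

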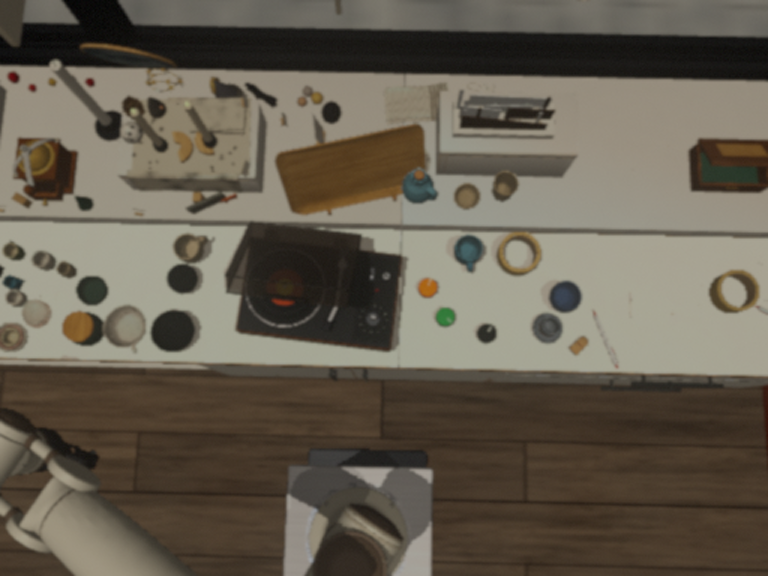

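View pics/side0.png

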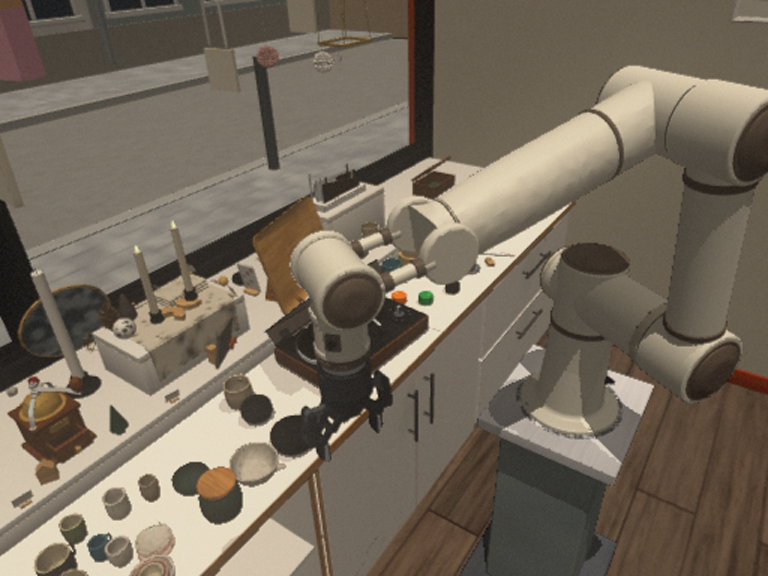

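```bash
python3 - <<'E'
from h import *
import pickle
D=pickle.load(open('D0.pkl','rb'))
t=D['top']['frame'][140:245,145:345]; s=D['side']['frame'][150:250,170:370]
save('c1.png',np.vstack([cv2.resize(t,None,fx=4,fy=4,interpolation=cv2.INTER_CUBIC)[:420]])) 
d=D['top']
pts=np.array([(238,330),(391,348),(404,250),(487,333),(372,320),(386,275)])/1.5
for p,z in zip(pts,[.056,.056,.056,.026,.081,.056]): print(p,plane(d,*p,z).round(4))
E
```

```text
[158.66666667 220.        ] [0.4413 0.2781 0.056 ]
[260.66666667 232.        ] [ 0.4089 -0.0621  0.056 ]
[269.33333333 166.66666667] [ 0.6315 -0.0868  0.056 ]
[324.66666667 222.        ] [ 0.4506 -0.2777  0.026 ]
[248.         213.33333333] [ 0.4667 -0.0192  0.081 ]
[257.33333333 183.33333333] [ 0.5729 -0.0474  0.056 ]
```

View pics/c1.png

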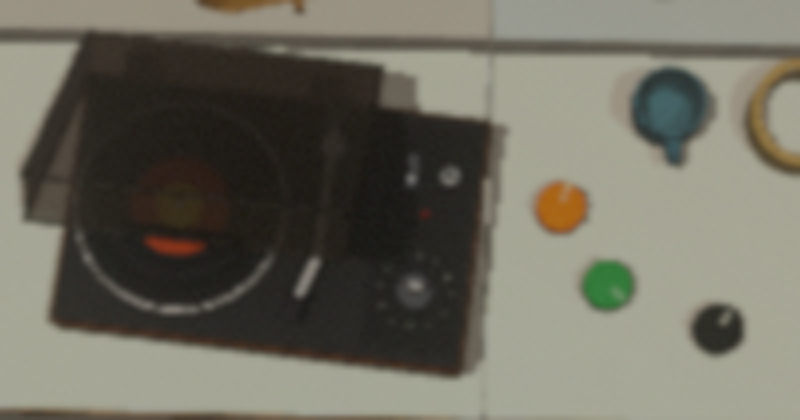

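The top view shows the player's front corners at full-picture pixels (158,220) and (261,232). The spindle is at (248,212), and the black knob at (324,222) has its pointer up and to the right. The cover is raised at the back left. The side view is partly blocked by the arm. Next I'll move the wrist camera in front of the player.

>>> send_rows(increments=[{"x":0.25,"y":-0.3,"z":0.2,"az":0.04},{"x":0.5,"y":-0.6,"z":0.4,"az":0.071},{"x":0.6,"y":-0.9,"z":0.6,"az":0.071},{"x":0.6,"y":-1,"z":0.6,"az":0.071},{"x":0.6,"y":-1,"z":0.6,"az":0.071}])

```text
schema error: expected keys x, y, z, ax, ay, az, jaw
```

>>> send_rows(increments=[{"x":0.1,"y":-0.3},{"x":0.2,"y":-0.6},{"x":0.25,"y":-0.9},{"x":0.3,"y":-1},{"x":0.3,"y":-1}])

```text
schema error: expected keys x, y, z, ax, ay, az, jaw
```

```bash
python3 - <<'E'
from h import *
import pickle
D={n:grab(n) for n in('side','wrist')}
pickle.dump(D,open('D1.pkl','wb'))
print(robot.state()['eef_pos'],-D['wrist']['R'].T@D['wrist']['t'])
w=cv2.resize(D['wrist']['frame'],None,fx=1.55,fy=1.55,interpolation=cv2.INTER_CUBIC)
save('w1.png',w)
s=cv2.resize(D['side']['frame'][170:290,150:310],None,fx=5,fy=5,interpolation=cv2.INTER_CUBIC);save('s1.png',s)
E
```

```text
[0.18553324 0.54393438 0.223416  ] [0.11675962 0.56892959 0.37241938]
```

View pics/w1.png

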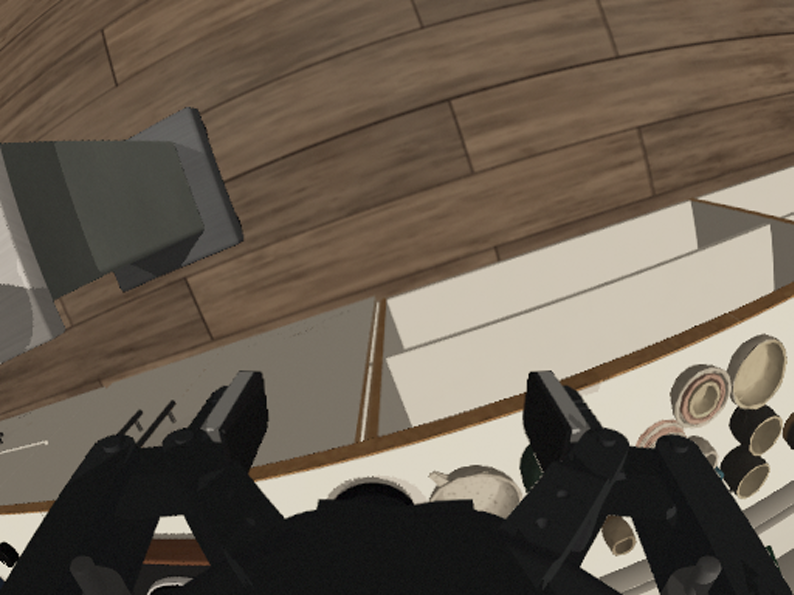

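View pics/s1.png

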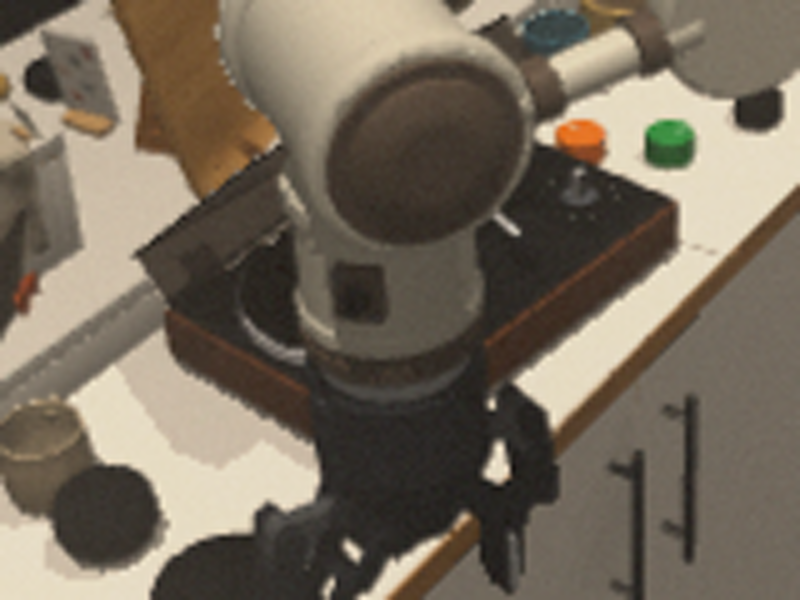

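The rows need every key. In the side crop the cover's front-left upper corner shows at crop (135,255), which is full-picture pixel (177,221). I'll triangulate it against the top view at (151,184).

>>> send_rows(increments=[{"x":0.25,"y":-0.3,"z":0.2,"ax":0,"ay":0,"az":0.04,"jaw":1},{"x":0.5,"y":-0.6,"z":0.4,"ax":0,"ay":0,"az":0.071,"jaw":1},{"x":0.6,"y":-0.9,"z":0.6,"ax":0,"ay":0,"az":0.071,"jaw":1},{"x":0.6,"y":-1,"z":0.6,"ax":0,"ay":0,"az":0.071,"jaw":1},{"x":0.6,"y":-1,"z":0.6,"ax":0,"ay":0,"az":0.071,"jaw":1}])

```text
t: 0.88
eef_pos: [0.3072, 0.3425, 0.3461]
tool_rot: [0.055, 0.999, 0.001, 0.002]
wrist_force: [-0.9, -0.2, 0.1]
finger_gap: 0.0005
gripper_force: 0.0
```

```bash
python3 - <<'E'
from h import *
import pickle
D=pickle.load(open('D0.pkl','rb'));T,S=D['top'],D['side']
def r(n,a,b):
    X=tri([(T,145+a[0]/4,140+a[1]/4),(S,150+b[0]/5,170+b[1]/5)])
    print(n,X.round(4),(proj(T,X)-[145+a[0]/4,140+a[1]/4]).round(1),(proj(S,X)-[150+b[0]/5,170+b[1]/5]).round(1));return X
r('cover up',(25,178),(135,255)); r('cover low',(26,218),(175,305))
r('FL deck',(52,320),(310,395)) 
r('FR deck',(464,372),(678,205)); r('spindle',(413,288),(578,172))
k=r('knob',(717,326),(757,97))
D2=grab('side');save('s2.png',D2['frame'][150:300,130:330],4)
print(robot.state()['eef_pos'])
E
```

```text
cover up [0.568  0.3095 0.1564] [-6.3 -8.3] [9.9 1.6]
cover low [0.5389 0.3108 0.1281] [-5.6 -7.7] [9.1 1.4]
FL deck [0.4571 0.2894 0.074 ] [-3.6 -5.5] [6.4 0.9]
FR deck [ 0.406  -0.0636  0.046 ] [0.1 0.2] [-0.2 -0. ]
spindle [ 0.4713 -0.0199  0.079 ] [0. 0.] [-0. -0.]
knob [ 0.4516 -0.2773  0.0223] [0.2 0.3] [-0.3 -0. ]
[0.30717424 0.34242011 0.34578081]
```

View pics/s2.png

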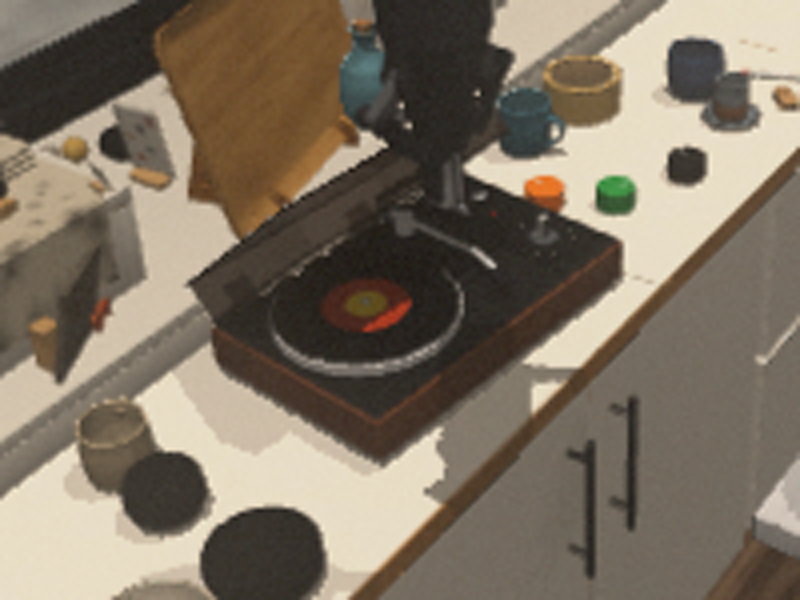

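The picture shows the whole player. The deck's front-left corner is at crop (375,415) and its front-right at (620,243). The spindle top is at (543,215), and the cover's far-left corner at (190,285). I'll fit the player frame from these corners and get the cover angle by casting rays.

```bash
python3 - <<'E'
from h import *
import pickle
D=pickle.load(open('D0.pkl','rb'));T,S=D['top'],D['side']
tp=lambda a:(T,145+a[0]/4,140+a[1]/4); sp=lambda a:(S,130+a[0]/4,150+a[1]/4)
P={}
for n,a,b in [('FL',(52,318),(375,415)),('FR',(463,374),(620,243)),('spin',(413,288),(543,215)),('knob',(717,326),(687,151))]:
    P[n]=tri([tp(a),sp(b)]);print(n,P[n].round(4))
d=P['FR']-P['FL'];yaw=np.arctan2(d[0],-d[1]);print('yaw',yaw,np.hypot(*d[:2]))
ex=np.array([np.cos(yaw),np.sin(yaw),0]);ey=np.array([-ex[1],ex[0],0]);m=(P['FR']+P['FL'])/2;m[2]=0
C=m+.11*ex;print('centre',C);q=P['spin']-C;print('spin local',q@ex,q@ey)
for hx in (.105,):
  for th in (.75,.95,1.1):
    for nm,(x,z) in {'fu':(-.212,.045),'fl':(-.212,0),'bu':(0,.045)}.items():
      for y in (.172,-.078):
        X=C+ex*(hx+x*np.cos(th)+z*np.sin(th))+ey*y+np.array([0,0,.057-x*np.sin(th)+z*np.cos(th)])
        print(th,nm,y,X.round(3),'top',((proj(T,X)-[145,140])*4).round(),'side',((proj(S,X)-[130,150])*4).round())
E
```

```text
FL [0.4429 0.2803 0.0571]
FR [ 0.4057 -0.062   0.048 ]
spin [ 0.4708 -0.02    0.0822]
knob [ 0.4501 -0.2762  0.032 ]
yaw -0.10830668624241443 0.3442702280027415
centre [0.53367398 0.09726346 0.        ]
spin local -0.04987112810920609 -0.1234264228295289
0.75 fu 0.172 [0.533 0.27  0.234] top [ 25. 169.] side [280. 203.]
0.75 fu -0.078 [0.506 0.022 0.234] top [354. 212.] side [483.  87.]
0.75 fl 0.172 [0.502 0.274 0.202] top [ 28. 217.] side [310. 249.]
0.75 fl -0.078 [0.475 0.025 0.202] top [351. 259.] side [509. 128.]
0.75 bu 0.172 [0.687 0.254 0.09 ] top [93. 24.] side [184. 278.]
0.75 bu -0.078 [0.66  0.005 0.09 ] top [389.  61.] side [376. 167.]
0.95 fu 0.172 [0.57  0.266 0.256] top [ 28. 114.] side [247. 166.]
0.95 fu -0.078 [0.543 0.018 0.256] top [360. 157.] side [452.  55.]
0.95 fl 0.172 [0.534 0.27  0.229] top [ 27. 169.] side [280. 207.]
0.95 fl -0.078 [0.507 0.022 0.229] top [355. 211.] side [483.  92.]
0.95 bu 0.172 [0.693 0.253 0.083] top [96. 20.] side [181. 281.]
0.95 bu -0.078 [0.666 0.004 0.083] top [390.  57.] side [372. 170.]
1.1 fu 0.172 [0.601 0.263 0.266] top [32. 71.] side [221. 143.]
1.1 fu -0.078 [0.574 0.014 0.266] top [365. 114.] side [427.  36.]
1.1 fl 0.172 [0.561 0.267 0.246] top [ 28. 129.] side [256. 180.]
1.1 fl -0.078 [0.534 0.019 0.246] top [359. 172.] side [460.  67.]
1.1 bu 0.172 [0.697 0.253 0.077] top [98. 17.] side [180. 285.]
1.1 bu -0.078 [0.669 0.004 0.077] top [391.  54.] side [370. 174.]
```

The cover opens at about 0.75 rad. The top view's front corners match, and the hinge is near player x = 0.098. The mid upper front edge is near (0.513, 0.147, 0.234). I'll go above it with the fingers shut.

>>> send_rows(increments=[{"x":0.25,"y":-0.25,"z":0,"ax":0,"ay":0,"az":0,"jaw":1},{"x":0.5,"y":-0.5,"z":0,"ax":0,"ay":0,"az":0,"jaw":1},{"x":0.75,"y":-0.75,"z":0,"ax":0,"ay":0,"az":0,"jaw":1},{"x":1,"y":-1,"z":0,"ax":0,"ay":0,"az":0,"jaw":1},{"x":1,"y":-1,"z":0,"ax":0,"ay":0,"az":0,"jaw":1}])

```text
t: 1.55
eef_pos: [0.5069, 0.1431, 0.342]
tool_rot: [0.053, 0.999, 0.0, -0.001]
wrist_force: [0.0, 0.1, 0.0]
finger_gap: 0.0
gripper_force: 0.0
```

>>> send_rows(increments=[{"x":0.14,"y":0,"z":-0.1,"ax":0,"ay":0,"az":0,"jaw":1},{"x":0.14,"y":0,"z":-0.2,"ax":0,"ay":0,"az":0,"jaw":1},{"x":0.14,"y":0,"z":-0.3,"ax":0,"ay":0,"az":0,"jaw":1},{"x":0.12,"y":0,"z":-0.4,"ax":0,"ay":0,"az":0,"jaw":1},{"x":0.12,"y":0,"z":-0.4,"ax":0,"ay":0,"az":0,"jaw":1}])

```text
t: 2.17
eef_pos: [0.528, 0.1454, 0.2608]
tool_rot: [0.052, 0.999, -0.0, -0.003]
wrist_force: [-0.3, 0.7, 0.4]
finger_gap: -0.0001
gripper_force: 0.0
```

>>> send_rows(increments=[{"x":-0.02,"y":0,"z":-0.08,"ax":0,"ay":0,"az":0,"jaw":1},{"x":-0.1,"y":0.01,"z":-0.17,"ax":0,"ay":0,"az":0,"jaw":1},{"x":-0.18,"y":0.02,"z":-0.26,"ax":0,"ay":0,"az":0,"jaw":1},{"x":-0.26,"y":0.03,"z":-0.35,"ax":0,"ay":0,"az":0,"jaw":1},{"x":-0.28,"y":0.03,"z":-0.4,"ax":0,"ay":0,"az":0,"jaw":1}])

```text
t: 2.8
eef_pos: [0.4672, 0.1512, 0.1842]
tool_rot: [0.052, 0.999, -0.0, -0.008]
wrist_force: [-35.4, 0.7, 31.6]
finger_gap: 0.0001
gripper_force: 23.2
```

The force points out along the front wall, so the finger slipped off in front of the cover. I'll back off and look.

>>> send_rows(increments=[{"x":-0.1,"y":0,"z":0,"ax":0,"ay":0,"az":0,"jaw":1},{"x":-0.2,"y":0,"z":0.1,"ax":0,"ay":0,"az":0,"jaw":1},{"x":-0.25,"y":0,"z":0.4,"ax":0,"ay":0,"az":0,"jaw":1},{"x":-0.25,"y":0,"z":0.7,"ax":0,"ay":0,"az":0,"jaw":1},{"x":-0.25,"y":0,"z":0.7,"ax":0,"ay":0,"az":0,"jaw":1}])

```text
t: 3.42
eef_pos: [0.4262, 0.1507, 0.3298]
tool_rot: [0.053, 0.999, 0.001, 0.006]
wrist_force: [-0.6, 0.4, -0.4]
finger_gap: -0.0001
gripper_force: 0.0
```

```bash
python3 - <<'E'
from h import *
import pickle
D={n:grab(n) for n in('side','top')};pickle.dump(D,open('D2.pkl','wb'))
t=cv2.resize(D['top']['frame'][140:240,145:265],None,fx=3.3,fy=3.3,interpolation=cv2.INTER_CUBIC)
s=cv2.resize(D['side']['frame'][150:250,165:285],None,fx=3.3,fy=3.3,interpolation=cv2.INTER_CUBIC)
save('c2.png',np.hstack([t,s]));print(robot.state()['eef_pos'])
E
```

```text
[0.42393416 0.15042982 0.32415006]
```

View pics/c2.png

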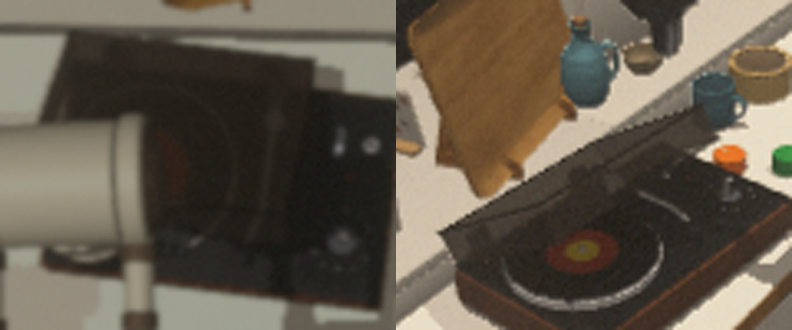

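The top half shows the smoked tint now over the whole record, reaching crop (300,290), so the cover has come down a good deal. In the side half its silhouette runs from (440,232) to (720,105). I'll check which cover angle those pixels imply.

```bash
python3 - <<'E'
from h import *
import pickle
D=pickle.load(open('D2.pkl','rb'));T,S=D['top'],D['side']
yaw=-.1083;ex=np.array([np.cos(yaw),np.sin(yaw),0]);ey=np.array([-ex[1],ex[0],0]);C=np.array([.5337,.0973,0])
for th in (0,.2,.3,.4,.5,.6):
    for nm,(x,z) in {'fu':(-.212,.045),'bu':(0,.045)}.items():
      for y in (.172,-.078):
        X=C+ex*(.098+x*np.cos(th)+z*np.sin(th))+ey*y+np.array([0,0,.057-x*np.sin(th)+z*np.cos(th)])
        print(th,nm,y,'top',((proj(T,X)-[145,140])*3.3).round(),'side',((proj(S,X)-[165,150])*3.3+[396,0]).round())
# enhanced side crop with contrast
s=D['side']['frame'][150:250,165:285]; t=D['top']['frame'][150:240,145:265]
g=lambda a:np.clip((a/255.)**.45*255,0,255).astype(np.uint8)
save('c3.png',np.hstack([cv2.resize(g(s),(400,333),interpolation=3),cv2.resize(g(t),(400,333),interpolation=3)]))
E
```

```text
0 fu 0.172 top [ 33. 260.] side [590. 310.]
0 fu -0.078 top [285. 293.] side [746. 199.]
0 bu 0.172 top [69. 52.] side [453. 233.]
0 bu -0.078 top [315.  84.] side [612. 139.]
0.2 fu 0.172 top [ 27. 241.] side [577. 272.]
0.2 fu -0.078 top [285. 275.] side [737. 165.]
0.2 bu 0.172 top [70. 44.] side [448. 230.]
0.2 bu -0.078 top [316.  75.] side [606. 137.]
0.3 fu 0.172 top [ 24. 228.] side [569. 253.]
0.3 fu -0.078 top [285. 263.] side [730. 147.]
0.3 bu 0.172 top [71. 40.] side [445. 230.]
0.3 bu -0.078 top [317.  72.] side [604. 137.]
0.4 fu 0.172 top [ 22. 214.] side [559. 233.]
0.4 fu -0.078 top [286. 248.] side [721. 130.]
0.4 bu 0.172 top [72. 37.] side [443. 230.]
0.4 bu -0.078 top [318.  68.] side [602. 137.]
0.5 fu 0.172 top [ 20. 197.] side [548. 214.]
0.5 fu -0.078 top [287. 231.] side [712. 113.]
0.5 bu 0.172 top [73. 33.] side [441. 230.]
0.5 bu -0.078 top [318.  64.] side [599. 137.]
0.6 fu 0.172 top [ 20. 178.] side [536. 196.]
0.6 fu -0.078 top [288. 213.] side [701.  97.]
0.6 bu 0.172 top [74. 30.] side [439. 230.]
0.6 bu -0.078 top [319.  61.] side [597. 138.]
```

View pics/c3.png

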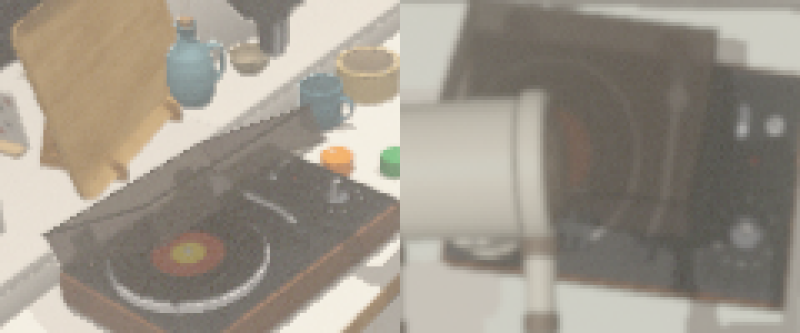

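The enhanced view gives the cover's front-right upper corner at about side pixel (258,181). That means the cover is at roughly 0.52 rad, and the finger slid off its front edge. I'll push again farther back on the top face.

>>> send_rows(increments=[{"x":0.25,"y":-0.03,"z":0,"ax":0,"ay":0,"az":0,"jaw":1},{"x":0.52,"y":-0.03,"z":0,"ax":0,"ay":0,"az":0,"jaw":1},{"x":0.57,"y":-0.03,"z":-0.2,"ax":0,"ay":0,"az":0,"jaw":1},{"x":0.57,"y":-0.03,"z":-0.45,"ax":0,"ay":0,"az":0,"jaw":1},{"x":0.57,"y":-0.03,"z":-0.5,"ax":0,"ay":0,"az":0,"jaw":1}])

```text
t: 4.15
eef_pos: [0.5341, 0.1441, 0.2178]
tool_rot: [0.053, 0.999, -0.001, -0.006]
wrist_force: [-0.9, 0.1, 0.6]
finger_gap: 0.0001
gripper_force: 0.0
```

>>> send_rows(increments=[{"x":0,"y":0,"z":-0.06,"ax":0,"ay":0,"az":0,"jaw":1},{"x":0,"y":0,"z":-0.12,"ax":0,"ay":0,"az":0,"jaw":1},{"x":-0.01,"y":0,"z":-0.18,"ax":0,"ay":0,"az":0,"jaw":1},{"x":-0.03,"y":0,"z":-0.23,"ax":0,"ay":0,"az":0,"jaw":1}])

```text
t: 4.65
eef_pos: [0.5317, 0.1442, 0.1777]
tool_rot: [0.053, 0.999, 0.0, 0.0]
wrist_force: [0.7, 0.3, 1.0]
finger_gap: -0.0
gripper_force: 0.0
```

>>> send_rows(increments=[{"x":-0.01,"y":0,"z":-0.06,"ax":0,"ay":0,"az":0,"jaw":1},{"x":-0.03,"y":0,"z":-0.12,"ax":0,"ay":0,"az":0,"jaw":1},{"x":-0.05,"y":0,"z":-0.17,"ax":0,"ay":0,"az":0,"jaw":1}])

```text
t: 5.03
eef_pos: [0.5212, 0.1442, 0.1431]
tool_rot: [0.053, 0.999, 0.0, -0.0]
wrist_force: [-1.9, -0.1, 3.0]
finger_gap: 0.0002
gripper_force: 1.1
```

>>> send_rows(increments=[{"x":0,"y":0,"z":-0.03,"ax":0,"ay":0,"az":0,"jaw":1},{"x":-0.01,"y":0,"z":-0.05,"ax":0,"ay":0,"az":0,"jaw":1}])

```text
t: 5.28
eef_pos: [0.5196, 0.1442, 0.1335]
tool_rot: [0.053, 0.999, 0.0, -0.0]
wrist_force: [-0.0, 0.9, 2.1]
finger_gap: 0.0
gripper_force: 1.0
```

>>> send_rows(increments=[{"x":-0.01,"y":0,"z":-0.02,"ax":0,"ay":0,"az":0,"jaw":1},{"x":-0.02,"y":0,"z":-0.045,"ax":0,"ay":0,"az":0,"jaw":1},{"x":-0.02,"y":0,"z":-0.055,"ax":0,"ay":0,"az":0,"jaw":1}])

```text
t: 5.65
eef_pos: [0.5153, 0.1442, 0.1225]
tool_rot: [0.053, 0.999, -0.0, -0.0]
wrist_force: [0.4, 0.5, 3.2]
finger_gap: 0.0
gripper_force: 0.9
```

>>> send_rows(increments=[{"x":0,"y":0,"z":-0.015,"ax":0,"ay":0,"az":0,"jaw":1},{"x":0,"y":0,"z":-0.02,"ax":0,"ay":0,"az":0,"jaw":1},{"x":0,"y":0,"z":-0.02,"ax":0,"ay":0,"az":0,"jaw":1}])

```text
t: 6.02
eef_pos: [0.5157, 0.1441, 0.1187]
tool_rot: [0.053, 0.999, -0.0, -0.0]
wrist_force: [-0.1, 0.4, 0.3]
finger_gap: -0.0001
gripper_force: 0.0
```

>>> send_rows(increments=[{"x":0,"y":0,"z":-0.015,"ax":0,"ay":0,"az":0,"jaw":1},{"x":0,"y":0,"z":-0.025,"ax":0,"ay":0,"az":0,"jaw":1},{"x":0,"y":0,"z":-0.025,"ax":0,"ay":0,"az":0,"jaw":1}])

```text
t: 6.4
eef_pos: [0.5156, 0.1442, 0.1136]
tool_rot: [0.053, 0.999, -0.0, -0.0]
wrist_force: [-0.0, -0.3, -0.3]
finger_gap: -0.0002
gripper_force: 0.0
```

>>> send_rows(increments=[{"x":0,"y":0,"z":-0.02,"ax":0,"ay":0,"az":0,"jaw":1},{"x":0,"y":0,"z":-0.04,"ax":0,"ay":0,"az":0,"jaw":1},{"x":0,"y":0,"z":-0.04,"ax":0,"ay":0,"az":0,"jaw":1}])

```text
t: 6.78
eef_pos: [0.5154, 0.1441, 0.1053]
tool_rot: [0.053, 0.999, -0.0, -0.0]
wrist_force: [0.2, -0.1, -0.1]
finger_gap: 0.0002
gripper_force: 0.0
```

```bash
python3 - <<'E'
from h import *
import pickle
D={n:grab(n) for n in('side','wrist')};pickle.dump(D,open('D3.pkl','wb'))
s=D['side']['frame'][150:250,165:285]
g=lambda a:np.clip((a/255.)**.45*255,0,255).astype(np.uint8)
save('c4.png',np.hstack([cv2.resize(g(s),(400,333),interpolation=3),cv2.resize(g(D['wrist']['frame']),(400,333),interpolation=3)]))
s=robot.state();print(s['eef_pos'],s['wrist_force'])
E
```

```text
[0.51559634 0.14414326 0.10561892] [ 0.33143904 -0.07186576  0.29626436]
```

View pics/c4.png

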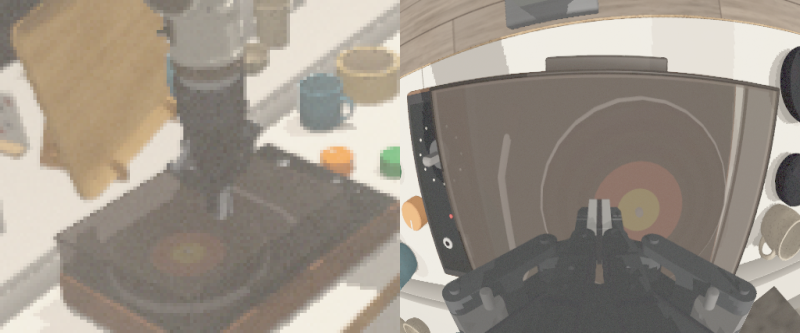

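The wrist half shows the cover level, with its lip at the front at (605,63) and its front corners near (408,92) and (778,90). I'll check these against the closed-cover geometry.

```bash
python3 - <<'E'
from h import *
import pickle
D=pickle.load(open('D3.pkl','rb'));W=D['wrist']
yaw=-.1083;ex=np.array([np.cos(yaw),np.sin(yaw),0]);ey=np.array([-ex[1],ex[0],0]);C=np.array([.5337,.0973,0])
sc=np.array([512/400,384/333])
for th in (0,.05,.1,.2,.3):
  o=[]
  for x,z in ((-.212,.045),(-.212,0),(-.223,.01)):
    for y in ((.172,-.078) if x>-.22 else (.092,.002)):
        X=C+ex*(.098+x*np.cos(th)+z*np.sin(th))+ey*y+np.array([0,0,.057-x*np.sin(th)+z*np.cos(th)])
        o+=list((proj(W,X)/sc+[400,0]).round().astype(int))
  print(th,o)
tip=np.array([.5156,.1441,.1056])
for d in (0,.01,.022): print(d,(proj(W,tip-[0,0,d])/sc+[400,0]).round())
E
```

```text
0 [np.int64(763), np.int64(76), np.int64(438), np.int64(75), np.int64(734), np.int64(77), np.int64(466), np.int64(76), np.int64(656), np.int64(51), np.int64(545), np.int64(51)]
0.05 [np.int64(771), np.int64(80), np.int64(429), np.int64(79), np.int64(740), np.int64(77), np.int64(460), np.int64(76), np.int64(660), np.int64(50), np.int64(541), np.int64(50)]
0.1 [np.int64(780), np.int64(85), np.int64(420), np.int64(84), np.int64(746), np.int64(78), np.int64(454), np.int64(77), np.int64(664), np.int64(50), np.int64(538), np.int64(50)]
0.2 [np.int64(799), np.int64(100), np.int64(401), np.int64(99), np.int64(760), np.int64(82), np.int64(440), np.int64(81), np.int64(673), np.int64(52), np.int64(529), np.int64(52)]
0.3 [np.int64(819), np.int64(122), np.int64(381), np.int64(121), np.int64(777), np.int64(91), np.int64(424), np.int64(90), np.int64(685), np.int64(60), np.int64(517), np.int64(59)]
0 [597. 206.]
0.01 [597. 199.]
0.022 [597. 193.]
```

>>> send_rows(increments=[{"x":0,"y":0,"z":-0.015,"ax":0,"ay":0,"az":0,"jaw":1},{"x":0,"y":0,"z":-0.03,"ax":0,"ay":0,"az":0,"jaw":1},{"x":0,"y":0,"z":-0.03,"ax":0,"ay":0,"az":0,"jaw":1}])

```text
t: 7.25
eef_pos: [0.5155, 0.1442, 0.0995]
tool_rot: [0.053, 0.999, -0.0, -0.0]
wrist_force: [-0.9, 0.5, 0.1]
finger_gap: -0.0
gripper_force: 0.0
```

>>> send_rows(increments=[{"x":0,"y":0,"z":-0.015,"ax":0,"ay":0,"az":0,"jaw":1},{"x":0,"y":0,"z":-0.03,"ax":0,"ay":0,"az":0,"jaw":1},{"x":0,"y":0,"z":-0.03,"ax":0,"ay":0,"az":0,"jaw":1}])

```text
t: 7.62
eef_pos: [0.5157, 0.1442, 0.0946]
tool_rot: [0.053, 0.999, -0.0, -0.0]
wrist_force: [-2.9, -0.4, 7.1]
finger_gap: -0.0
gripper_force: 3.7
```

```bash
python3 - <<'E'
from h import *
import pickle
D=pickle.load(open('D3.pkl','rb'));W=D['wrist'];F=cv2.cvtColor(W['frame'],cv2.COLOR_RGB2GRAY)
yaw=-.1083;ex=np.array([np.cos(yaw),np.sin(yaw),0]);ey=np.array([-ex[1],ex[0],0]);C=np.array([.5337,.0973,0])
for r in (140,173,200,231): print(r,F[r,0:110:2].tolist(), F[r,400:512:2].tolist())
for c in (150,250,350): print('col',c,F[60:130,c][::2].tolist())
for th in (0,.1,.2,.4):
  for y in(.172,-.078):
    o=[]
    for x in np.linspace(-.212,-.02,7):
      for z in (.045,):
        X=C+ex*(.098+x*np.cos(th)+z*np.sin(th))+ey*y+np.array([0,0,.057-x*np.sin(th)+z*np.cos(th)]);o.append(proj(W,X).round().astype(int).tolist())
    print(th,y,o)
print('deck right',[proj(W,C+ex*x-ey*.175+[0,0,.056]).round().astype(int).tolist() for x in np.linspace(-.11,.11,7)],'deck front',[proj(W,C-ex*.11+ey*y+[0,0,.056]).round().astype(int).tolist() for y in (-.175,0,.175)])
E
```

```text
140 [217, 217, 216, 217, 217, 217, 29, 24, 22, 22, 18, 19, 21, 21, 16, 14, 12, 13, 12, 11, 12, 18, 19, 42, 53, 47, 41, 40, 41, 40, 40, 40, 39, 39, 40, 42, 39, 41, 42, 40, 40, 43, 41, 43, 44, 46, 46, 45, 44, 45, 44, 44, 44, 44, 44] [43, 43, 46, 44, 44, 45, 44, 44, 45, 44, 45, 44, 44, 60, 112, 115, 125, 126, 70, 41, 40, 68, 70, 69, 69, 69, 69, 69, 70, 70, 69, 70, 67, 68, 68, 70, 70, 81, 81, 44, 31, 217, 217, 217, 217, 207, 140, 141, 140, 107, 107, 106, 107, 107, 122, 126]
173 [217, 217, 217, 217, 217, 217, 217, 217, 42, 33, 19, 22, 17, 19, 20, 20, 20, 11, 16, 54, 56, 55, 55, 56, 20, 23, 40, 57, 50, 44, 44, 42, 41, 40, 41, 39, 41, 39, 40, 40, 41, 40, 40, 41, 40, 39, 41, 44, 47, 45, 45, 43, 44, 43, 42] [42, 40, 42, 70, 43, 43, 45, 44, 47, 44, 43, 50, 113, 113, 113, 80, 57, 39, 55, 68, 68, 68, 68, 68, 68, 69, 68, 69, 71, 69, 68, 69, 69, 69, 82, 82, 42, 26, 217, 217, 217, 217, 217, 217, 217, 217, 217, 216, 217, 217, 217, 217, 217, 217, 217, 217]
200 [46, 196, 196, 217, 217, 217, 217, 217, 217, 217, 217, 30, 23, 19, 21, 22, 20, 21, 19, 19, 19, 21, 21, 15, 17, 11, 12, 24, 33, 44, 52, 46, 38,
[... 1424 characters left out ...]
1], [101, 341]]
0.1 0.172 [[486, 98], [477, 154], [465, 205], [451, 250], [436, 288], [422, 320], [409, 346]]
0.1 -0.078 [[26, 97], [35, 153], [47, 204], [60, 250], [75, 288], [89, 320], [102, 346]]
0.2 0.172 [[510, 115], [495, 173], [476, 224], [457, 266], [439, 301], [423, 329], [408, 351]]
0.2 -0.078 [[2, 114], [17, 172], [35, 224], [54, 266], [72, 301], [88, 329], [103, 351]]
0.4 0.172 [[562, 176], [527, 231], [495, 273], [466, 304], [442, 328], [422, 346], [405, 360]]
0.4 -0.078 [[-50, 175], [-16, 230], [17, 273], [45, 304], [69, 328], [89, 346], [106, 360]]
deck right [[1, 108], [5, 149], [11, 188], [20, 226], [30, 260], [40, 291], [51, 318]] deck front [[1, 108], [186, 83], [429, 94]]
```

The cover measures close to shut, about 0 to 0.05 rad, from its tint edges. I'll withdraw upward slowly and watch the force.

>>> send_rows(increments=[{"x":0,"y":0,"z":0.03,"ax":0,"ay":0,"az":0,"jaw":1},{"x":0,"y":0,"z":0.06,"ax":0,"ay":0,"az":0,"jaw":1},{"x":0,"y":0,"z":0.08,"ax":0,"ay":0,"az":0,"jaw":1}])

```text
t: 8.0
eef_pos: [0.5159, 0.1442, 0.1104]
tool_rot: [0.053, 0.999, 0.0, 0.0]
wrist_force: [-0.1, 0.4, -0.3]
finger_gap: 0.0004
gripper_force: 0.0
```

>>> send_rows(increments=[{"x":0,"y":0,"z":0.02,"ax":0,"ay":0,"az":0,"jaw":1},{"x":0,"y":0,"z":0.04,"ax":0,"ay":0,"az":0,"jaw":1}])

```text
t: 8.25
eef_pos: [0.5157, 0.1441, 0.1181]
tool_rot: [0.053, 0.999, -0.0, -0.0]
wrist_force: [-0.6, -0.8, -0.5]
finger_gap: -0.0003
gripper_force: 0.0
```

>>> send_rows(increments=[{"x":0,"y":0,"z":0.02,"ax":0,"ay":0,"az":0,"jaw":1},{"x":0,"y":0,"z":0.04,"ax":0,"ay":0,"az":0,"jaw":1}])

```text
t: 8.5
eef_pos: [0.5156, 0.1442, 0.1261]
tool_rot: [0.053, 0.999, -0.0, -0.0]
wrist_force: [-0.6, 0.4, 0.1]
finger_gap: 0.0
gripper_force: 0.0
```

>>> send_rows(increments=[{"x":0,"y":0,"z":0.02,"ax":0,"ay":0,"az":0,"jaw":1},{"x":0,"y":0,"z":0.04,"ax":0,"ay":0,"az":0,"jaw":1}])

```text
t: 8.75
eef_pos: [0.5157, 0.1442, 0.1342]
tool_rot: [0.053, 0.999, -0.0, -0.0]
wrist_force: [-0.0, 0.2, 0.2]
finger_gap: -0.0001
gripper_force: 0.0
```

```bash
cat > tint.py <<'E'
from h import *
yaw=-.1083;ex=np.array([np.cos(yaw),np.sin(yaw),0]);ey=np.array([-ex[1],ex[0],0]);C=np.array([.5337,.0973,0])
def cov(x,y,z,th): return C+ex*(.098+x*np.cos(th)+z*np.sin(th))+ey*y+np.array([0,0,.057-x*np.sin(th)+z*np.cos(th)])
E
python3 - <<'E'
from tint import *
W=grab('wrist');F=cv2.cvtColor(W['frame'],cv2.COLOR_RGB2GRAY);print(-W['R'].T@W['t'])
for r in (140,160,180,200,220):
  row=F[r].astype(int); e=np.where(np.abs(np.diff(row))>9)[0]
  print(r,[(int(i),int(row[i-1]),int(row[i+2])) for i in e if 2<i<110 or 400<i<508])
for th in (0,.05,.1,.15):
  for y in(.172,-.078): print(th,y,[proj(W,cov(x,y,.045,th)).round().astype(int).tolist() for x in np.linspace(-.212,-.02,7)])
print('deck right',[proj(W,C+ex*x-ey*.175+[0,0,.056]).round().astype(int).tolist() for x in np.linspace(-.11,.11,7)])
print([proj(W,C+ex*x+ey*.175+[0,0,.056]).round().astype(int).tolist() for x in np.linspace(-.11,.11,7)])
# fingertip brightness column
print('fingers',F[190:290:4,225:285:4].tolist())
E
```

```text
[0.44330716 0.15301653 0.28327897]
140 [(30, 217, 30), (31, 217, 31), (51, 11, 19), (75, 13, 130), (76, 14, 134), (78, 130, 13), (79, 134, 20), (83, 22, 52), (412, 44, 67), (434, 72, 88), (437, 88, 35), (438, 84, 37), (440, 35, 210), (441, 37, 217), (488, 217, 196), (494, 198, 217)]
160 [(32, 218, 46), (33, 217, 30), (34, 193, 29), (36, 30, 22), (56, 15, 57), (57, 12, 55), (76, 56, 19), (85, 19, 52), (410, 45, 70), (432, 71, 84), (435, 84, 32), (436, 77, 36), (438, 32, 217), (439, 36, 217)]
180 [(12, 64, 197), (13, 57, 202), (15, 197, 216), (35, 217, 46), (36, 217, 29), (37, 206, 30), (50, 21, 95), (51, 24, 110), (52, 62, 108), (59, 96, 53), (75, 41, 53), (77, 55, 18), (78, 53, 18), (408, 43, 69), (432, 87, 41), (433, 84, 30), (434, 56, 78), (435, 41, 205), (436, 30, 217), (437, 78, 216), (460, 217, 147), (461, 210, 141), (467, 141, 107), (471, 107, 29), (472, 107, 6), (473, 96, 5)]
200 [(3, 102, 47), (4, 93, 46), (11, 47, 176), (12, 44, 197), (13, 77, 197), (18, 197, 216), (39, 217, 39), (40, 217, 32), (71, 15, 131), (72, 14, 72), (73, 62, 15), (74, 131, 13), (95, 56, 43), (405, 44,
[... 2359 characters left out ...]
, 50, 26, 25, 37], [45, 23, 21, 21, 91, 98, 98, 23, 23, 97, 98, 81, 21, 29, 26], [42, 20, 23, 23, 81, 89, 98, 22, 22, 97, 98, 98, 24, 23, 24], [38, 21, 18, 23, 81, 80, 97, 23, 25, 91, 81, 75, 21, 27, 25], [24, 20, 19, 22, 75, 74, 90, 19, 18, 81, 80, 76, 20, 26, 28], [22, 22, 18, 21, 73, 80, 80, 19, 18, 80, 77, 75, 22, 24, 25], [20, 22, 19, 23, 24, 21, 82, 24, 21, 79, 20, 24, 21, 25, 24], [22, 27, 24, 26, 23, 23, 39, 20, 23, 20, 18, 22, 20, 21, 37], [20, 20, 21, 22, 23, 22, 19, 26, 21, 22, 21, 20, 20, 24, 22], [19, 24, 20, 21, 21, 20, 22, 25, 24, 20, 19, 23, 24, 20, 21], [22, 23, 20, 20, 19, 19, 19, 20, 19, 21, 18, 18, 19, 22, 21], [22, 19, 19, 23, 19, 21, 23, 20, 23, 21, 18, 22, 22, 19, 19]]
```

```bash
python3 - <<'E'
from tint import *
import pickle
D=pickle.load(open('D3.pkl','rb'));W=D['wrist'];F=cv2.cvtColor(W['frame'],cv2.COLOR_RGB2GRAY)
print(F[214:280:3,235:275:4].tolist())
tip=np.array([.5156,.1441,.1056])
for d in (0,.01,.022): print(d,proj(W,tip-[0,0,d]).round())
W=grab('wrist');s=robot.state();print(s['eef_pos'],[proj(W,s['eef_pos']-[0,0,d]).round() for d in(0,.01,.022)])
E
```

```text
[[41, 41, 42, 41, 41, 49, 53, 51, 52, 52], [39, 40, 43, 42, 43, 52, 50, 53, 52, 52], [40, 40, 42, 41, 44, 52, 52, 52, 52, 53], [40, 40, 42, 40, 52, 51, 51, 53, 51, 52], [38, 38, 39, 41, 52, 52, 53, 52, 53, 51], [39, 40, 55, 53, 53, 38, 60, 59, 61, 53], [41, 42, 96, 97, 85, 25, 94, 97, 98, 52], [41, 41, 98, 99, 84, 22, 94, 98, 98, 51], [35, 37, 98, 97, 84, 21, 92, 98, 97, 45], [23, 22, 98, 97, 72, 19, 92, 98, 97, 25], [23, 23, 96, 98, 72, 21, 93, 98, 98, 27], [21, 22, 96, 98, 73, 23, 93, 98, 98, 19], [20, 27, 97, 95, 64, 22, 92, 97, 98, 22], [30, 43, 80, 81, 63, 24, 93, 98, 98, 26], [21, 51, 80, 77, 61, 24, 92, 98, 81, 20], [20, 56, 74, 74, 45, 23, 79, 80, 81, 20], [17, 55, 74, 75, 44, 18, 76, 81, 74, 44], [23, 23, 18, 78, 50, 23, 78, 75, 17, 24], [19, 24, 22, 21, 50, 23, 80, 20, 21, 25], [27, 23, 23, 20, 37, 23, 57, 20, 21, 21], [18, 23, 17, 20, 24, 25, 20, 19, 20, 18], [19, 19, 21, 20, 20, 21, 19, 21, 23, 19]]
0 [252. 237.]
0.01 [252. 230.]
0.022 [253. 222.]
[0.51606386 0.14421619 0.13453383] [array([252., 237.]), array([252., 230.]), array([253., 222.])]
```

```bash
python3 - <<'E'
from tint import *
import pickle
D=pickle.load(open('D3.pkl','rb'));S=D['side']
tip=np.array([.5156,.1441,.1056])
for d in (-.02,0,.01,.022): print(d,proj(S,tip-[0,0,d]).round(1))
F=cv2.cvtColor(S['frame'],cv2.COLOR_RGB2GRAY);print(F[196:226,222:242].tolist())
E
```

```text
-0.02 [230.3 211.2]
0 [230.7 215.7]
0.01 [230.8 218. ]
0.022 [231.  220.6]
[[45, 34, 40, 38, 38, 40, 40, 38, 40, 39, 41, 37, 39, 40, 44, 53, 40, 41, 41, 45], [45, 39, 40, 37, 37, 41, 37, 39, 34, 36, 39, 39, 40, 42, 43, 45, 41, 41, 45, 51], [53, 47, 40, 35, 37, 38, 38, 40, 40, 39, 40, 39, 41, 36, 40, 43, 43, 38, 46, 48], [49, 46, 36, 35, 40, 41, 40, 38, 34, 40, 40, 39, 38, 38, 41, 39, 39, 44, 50, 49], [76, 55, 41, 35, 38, 38, 38, 42, 39, 41, 39, 37, 35, 38, 46, 38, 41, 48, 49, 48], [40, 45, 44, 39, 38, 37, 42, 38, 43, 38, 38, 36, 40, 37, 37, 40, 39, 48, 48, 52], [40, 42, 45, 41, 36, 39, 38, 43, 40, 39, 35, 37, 40, 43, 39, 45, 46, 48, 49, 46], [41, 40, 39, 38, 38, 40, 35, 39, 40, 34, 36, 39, 41, 43, 45, 49, 47, 49, 49, 49], [43, 39, 37, 39, 41, 40, 33, 34, 41, 39, 39, 37, 38, 44, 48, 45, 48, 48, 48, 47], [39, 38, 41, 41, 42, 41, 38, 39, 41, 39, 38, 46, 44, 50, 45, 51, 43, 50, 49, 45], [43, 39, 43, 41, 36, 39, 39, 39, 41, 42, 51, 66, 57, 64, 58, 48, 48, 47, 47, 51], [45, 46, 43, 40, 41, 40, 37, 37, 38, 50, 63, 58, 49, 57, 61, 59, 58, 50, 49, 48], [47, 43, 41, 47, 42, 37, 41, 40, 44, 71,
[... 735 characters left out ...]
44, 43, 44, 43, 51, 45, 44, 48, 44, 53, 50], [43, 46, 44, 46, 43, 44, 45, 47, 47, 45, 42, 44, 46, 46, 45, 42, 46, 46, 48, 50], [48, 47, 50, 47, 46, 46, 46, 47, 46, 48, 44, 45, 42, 42, 45, 47, 47, 48, 48, 48], [53, 54, 54, 52, 52, 51, 47, 48, 49, 46, 45, 46, 45, 44, 46, 41, 45, 44, 47, 45], [52, 53, 53, 51, 51, 52, 49, 49, 47, 48, 42, 44, 45, 49, 45, 47, 44, 51, 42, 46], [54, 54, 52, 51, 51, 50, 52, 51, 52, 45, 45, 41, 46, 47, 48, 42, 43, 43, 46, 47], [58, 62, 60, 51, 52, 52, 51, 54, 51, 55, 50, 44, 45, 45, 44, 46, 47, 46, 46, 47], [63, 63, 62, 62, 56, 50, 50, 51, 53, 49, 47, 49, 45, 44, 43, 41, 41, 42, 45, 48], [67, 63, 61, 61, 55, 53, 53, 52, 51, 53, 48, 44, 46, 45, 47, 48, 41, 42, 47, 50]]
```

All the evidence says the cover is down:
- The tint edges give about 0 rad.
- The last press met 7 N of resistance.
- The zero forces earlier were just the friction hinge at rest.

The shut fingertips sit closer to the TCP than stated, so I'll find the worktop by touch before gripping. Next are wrist views of the spindle and the knob.

>>> send_rows(increments=[{"x":0,"y":0,"z":0.3,"ax":0,"ay":0,"az":0,"jaw":1},{"x":0.1,"y":-0.3,"z":0.6,"ax":0,"ay":0,"az":0,"jaw":1},{"x":0.15,"y":-0.6,"z":0.6,"ax":0,"ay":0,"az":0,"jaw":1},{"x":0.15,"y":-0.82,"z":0.6,"ax":0,"ay":0,"az":0,"jaw":1},{"x":0.15,"y":-0.82,"z":0.6,"ax":0,"ay":0,"az":0,"jaw":1}])

```text
t: 9.48
eef_pos: [0.546, -0.0237, 0.2543]
tool_rot: [0.056, 0.998, -0.001, 0.0]
wrist_force: [0.0, -0.2, -0.5]
finger_gap: -0.0001
gripper_force: 0.0
```

>>> send_rows(increments=[{"x":0,"y":0,"z":0,"ax":0,"ay":0,"az":0,"jaw":1},{"x":0,"y":0,"z":0,"ax":0,"ay":0,"az":0,"jaw":1}])

```text
t: 9.72
eef_pos: [0.5454, -0.0184, 0.2535]
tool_rot: [0.052, 0.999, 0.0, -0.0]
wrist_force: [0.4, 0.1, 0.3]
finger_gap: -0.0002
gripper_force: 0.0
```

```bash
python3 - <<'E'
from tint import *
import pickle
W=grab('wrist');T=grab('top');pickle.dump((W,T),open('D4.pkl','wb'));print(robot.state()['eef_pos'])
p=proj(W,[.4708,-.02,.081]);print(p)
u,v=p.round().astype(int)
G=cv2.cvtColor(W['frame'],cv2.COLOR_RGB2GRAY)
for r in range(v-22,v+26): print(' '.join('%3d'%q for q in G[r,u-22:u+24]))
E
```

```text
[ 0.54551862 -0.01846459  0.25368079]
[244.3929212  101.12576773]
 47  45  45  45  44  47  48  47  45  45  47  47  47  47  49  49  49  49  48  50  49  51  49 154 217 187  52  53  52  52  51  54  52  55  52  53  54  55  54  54  54  55  56  57  56  56
 43  44  45  46  46  46  45  46  47  46  48  47  48  49  47  50  48  47  50  49  49  50  51  96 139 115  52  51  52  51  52  53  52  53  54  54  53  53  53  54  56  53  55  54  56  55
 44  45  45  44  46  46  45  47  45  48  59  80  60  48  49  47  50  49  48  50  50  49  52  50  51  51  48  52  51  51  51  50  54  52  53  53  54 114  81  54  55  55  55  55  56  56
 45  45  46  46  44  46  45  46  45  45 127 176 123  55  48  47  48  49  50  49  50  50  50  50  51  52  52  50  49  51  51  52  52  51  53  52  88 198 162  54  54  56  56  54  57  56
 43  45  45  44  44  45  46  46  47  45 156 191 129  56  45  47  48  49  50  47  49  50  48  50  50  51  51  51  51  51  51  52  51  53  55  53  74 201 165  55  55  57  54  55  57  57
 46  44  45  46  45  46  46  46  48  45  97 107  65  47  48  48  47  48  49  48  48  50  50  52  50  49  49  51  5
[... 7097 characters left out ...]
  40  40  43  39  42  42  42  43  44  44  44  42  41  44  45  43  45  46  45  47  47  45  45  46  46  46  47  46  47  48  47  47  46  47  46  47  46
 38  37  39  39  40  38  39  39  40  41  42  41  43  40  44  43  41  43  43  41  43  45  44  44  42  44  46  46  45  44  46  46  45  46  46  47  47  46  46  46  46  45  46  46  46  46
 37  37  38  39  37  38  37  39  38  40  39  41  38  40  41  40  44  41  42  44  42  44  46  44  46  45  45  43  46  45  46  47  48  46  46  47  44  45  47  46  47  46  46  46  47  47
 38  39  37  40  39  38  42  41  39  39  55 130 152  90  41  42  43  43  42  42  41  42  46  44  46  44  45  45  45  45  45  46  47  45  47  46  79 178 133  61  45  46  46  46  46  46
```

The printed patch shows the spindle as a bright patch at about (246,106) inside a round collar. I'll go closer to read its flat.

>>> send_rows(increments=[{"x":0,"y":0,"z":-0.25,"ax":0,"ay":0,"az":0,"jaw":1},{"x":0,"y":0,"z":-0.5,"ax":0,"ay":0,"az":0,"jaw":1},{"x":0,"y":0,"z":-0.58,"ax":0,"ay":0,"az":0,"jaw":1},{"x":0,"y":0,"z":-0.58,"ax":0,"ay":0,"az":0,"jaw":1}])

```text
t: 10.32
eef_pos: [0.5454, -0.0193, 0.1377]
tool_rot: [0.052, 0.999, 0.0, -0.001]
wrist_force: [0.1, -0.6, 0.1]
finger_gap: -0.0001
gripper_force: 0.0
```

```bash
python3 - <<'E'
from tint import *
import pickle
W=grab('wrist');pickle.dump(W,open('D5.pkl','wb'));print(robot.state()['eef_pos'],-W['R'].T@W['t'])
p=proj(W,[.4708,-.02,.081]);print(p)
u,v=p.round().astype(int)
c=W['frame'][max(0,v-25):v+35,u-30:u+30];c=cv2.resize(c,None,fx=10,fy=10,interpolation=cv2.INTER_CUBIC);print(v-25,u-30)
save('sp.png',c)
E
```

```text
[ 0.54658296 -0.01967163  0.13927749] [ 0.47322226 -0.01054164  0.28689398]
[240.10448573 100.46854352]
75 210
```

View pics/sp.png

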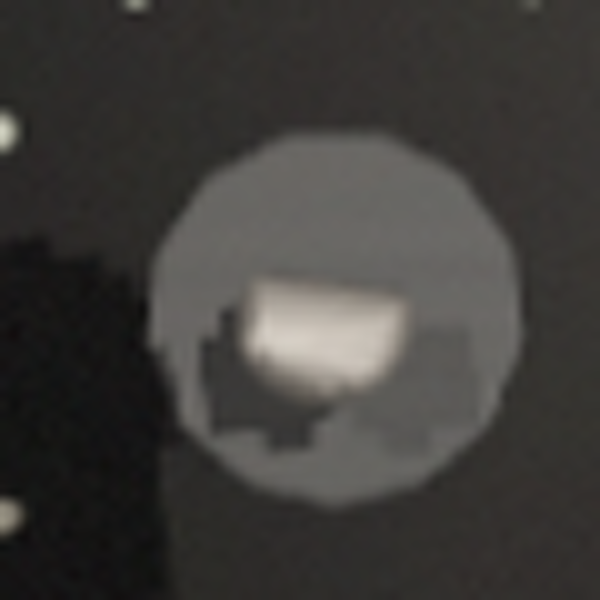

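This is the D-spindle. The flat runs from crop (250,280) to (408,298), facing up in the picture, and the round side bottoms at (330,400).

```bash
python3 - <<'E'
from tint import *
import pickle
W=pickle.load(open('D5.pkl','rb'))
W4,T4=pickle.load(open('D4.pkl','rb'))
o=np.array([210,75]);f=lambda a:o+np.array(a)/10-.0
a,b,c=[plane(W,*f(q),.081) for q in((250,282),(408,298),(328,398))]
d=(b-a)[:2];print('chord',np.hypot(*d));n=np.array([-d[1],d[0]])/np.hypot(*d)
if n@((c-a)[:2])>0:n=-n
print('depth',n@((a-c)[:2]),'flat dir',np.arctan2(n[1],n[0]))
m=(a+b)[:2]/2;print('centre',m-n*.0025, 'from arc',c[:2]+n*.006)
# height: centre px D5 vs D4
def blob(W,uv,thr,R):
    G=cv2.cvtColor(W['frame'],cv2.COLOR_RGB2GRAY);u,v=np.round(uv).astype(int)
    M=np.zeros_like(G);M[v-R:v+R,u-R:u+R]=G[v-R:v+R,u-R:u+R]>thr
    n,l,s,ce=cv2.connectedComponentsWithStats(M);i=1+np.argmax(s[1:,4]);return ce[i],s[i,4]
b5=blob(W,(243,109),125,14);b4=blob(W4,(246,106),125,10);print(b5,b4)
print('tri',tri([(W,*b5[0]),(W4,*b4[0])]))
print('player -x dir',yaw+np.pi)
E
```

```text
chord 0.010868514944887853
depth 0.007466534338592528 flat dir 2.9262265898566167
centre [ 0.47587788 -0.01890578] from arc [ 0.47502309 -0.01797729]
(array([241.99236641, 108.00763359]), np.int32(131)) (array([245.72222222, 105.77777778]), np.int32(54))
tri [ 0.47587909 -0.01867231  0.09601966]
player -x dir 3.0332926535897933
```

>>> send_rows(increments=[{"x":0,"y":-0.15,"z":0.3,"ax":0,"ay":0,"az":0,"jaw":1},{"x":0,"y":-0.45,"z":0.5,"ax":0,"ay":0,"az":0,"jaw":1},{"x":0,"y":-0.75,"z":0.5,"ax":0,"ay":0,"az":0,"jaw":1},{"x":0,"y":-1,"z":0.5,"ax":0,"ay":0,"az":0,"jaw":1},{"x":0,"y":-1,"z":0.5,"ax":0,"ay":0,"az":0,"jaw":1}])

```text
t: 11.0
eef_pos: [0.5464, -0.2243, 0.2411]
tool_rot: [0.055, 0.998, -0.002, 0.002]
wrist_force: [-0.2, 1.1, -0.2]
finger_gap: -0.0002
gripper_force: 0.0
```

>>> send_rows(increments=[{"x":-0.1,"y":-0.28,"z":-0.2,"ax":0,"ay":0,"az":0,"jaw":1},{"x":-0.1,"y":-0.28,"z":-0.2,"ax":0,"ay":0,"az":0,"jaw":1},{"x":-0.1,"y":-0.28,"z":-0.2,"ax":0,"ay":0,"az":0,"jaw":1}])

```text
t: 11.38
eef_pos: [0.5262, -0.2753, 0.199]
tool_rot: [0.053, 0.999, -0.0, 0.001]
wrist_force: [-0.7, 0.1, -0.2]
finger_gap: -0.0003
gripper_force: 0.0
```

```bash
cat > knob.py <<'E'
from tint import *
def measure(W,guess,z=.026):
    p=proj(W,guess);u,v=np.round(p).astype(int);F=W['frame'];R=45
    G=cv2.cvtColor(F,cv2.COLOR_RGB2GRAY);v0,u0=max(0,v-R),max(0,u-R)
    sub=G[v0:v+R,u0:u+R]; return p,(u0,v0),sub
E
python3 - <<'E'
from knob import *
import pickle
W=grab('wrist');pickle.dump(W,open('D6.pkl','wb'));print(robot.state()['eef_pos'],-W['R'].T@W['t'])
p,o,sub=measure(W,[.4505,-.277,.026]);print(p,o)
M=cv2.morphologyEx((sub<75).astype(np.uint8),cv2.MORPH_CLOSE,np.ones((9,9)))
n,l,s,ce=cv2.connectedComponentsWithStats(M);print(s[1:],ce[1:])
for r in range(0,90,2): print(''.join('%4d'%q for q in sub[r,::2]))
E
```

```text
[ 0.52673725 -0.27505846  0.19959949] [ 0.45366896 -0.26645968  0.34804546]
[244.19147432  99.81751781] (np.int64(199), np.int64(55))
[[  26   29   41   40 1285]] [[46.1688716  48.18677043]]
 184 185 184 185 185 185 185 168 110 110 111 110 110 110 110 109 110 111 110 109 109 110 110 109 111 111 110 110 110 110 110 109 111 109 109 110 110 111 111 110 111 111 110 110 110
 185 184 185 185 184 184 185 114 109 110 109 110 109 110 109 110 109 110 110 109 109 109 110 109 109 109 109 109 110 110 110 110 110 110 110 110 111 111 110 111 110 109 110 111 111
 184 184 184 185 184 184 109 111 110 110 110 109 109 110 109 109 109 109 110 109 109 109 109 109 110 110 109 109 109 108 109 110 109 110 110 109 110 109 109 110 110 110 110 111 110
 184 184 184 184 185 184 110 110 110 110 110 109 110 109 110 109 110 110 109 109 110 110 109 110 108 110 109 110 109 110 109 109 110 110 110 111 109 111 110 111 111 110 111 111 110
 184 185 184 185 184 163 110 110 110 110 110 109 110 110 109 109 109 109 110 110 110 110 109 109 108 111 111 109 110 109 109 110 111 109 111 111 109 111 110 110 111 111 110 111 109
 185
[... 6535 characters left out ...]
1 110 110 111 110 111 111 109 110 111 111 110 110 111 110 111 110 110 110 110 110 111 110 111 110 110 110 110 179 184 184 184 184 184 184 184 183 183 184 184
 110 110 110 109 110 111 110 110 111 110 110 110 110 110 109 110 112 111 108 110 110 109 109 110 110 110 110 110 109 109 110 111 178 184 183 184 184 183 184 183 184 184 184 184 183
 110 110 111 110 110 110 110 110 110 110 110 110 111 111 110 110 111 110 110 110 110 111 111 111 111 111 111 110 110 109 111 124 184 184 184 183 184 183 184 184 184 183 184 184 183
 110 109 111 111 110 111 111 110 110 111 110 110 110 110 110 111 111 110 111 111 110 110 110 110 110 109 110 110 110 110 126 184 184 184 183 183 184 184 184 183 184 183 184 183 184
```

```bash
cat >> knob.py <<'E'
def fit(W,guess,z=.026):
    p,o,sub=measure(W,guess)
    M=(sub<45).astype(np.uint8);M=cv2.morphologyEx(M,cv2.MORPH_CLOSE,np.ones((9,9)))
    n,l,s,ce=cv2.connectedComponentsWithStats(M);i=1+np.argmin(np.hypot(*(ce[1:]-[p[0]-o[0],p[1]-o[1]]).T)) if n>2 else 1
    M=(l==i).astype(np.uint8)
    c=max(cv2.findContours(M,cv2.RETR_EXTERNAL,cv2.CHAIN_APPROX_NONE)[0],key=len)[:,0]
    P=np.array([plane(W,*(q+np.array(o)),z)[:2] for q in c])
    A=np.c_[2*P,np.ones(len(P))];x=np.linalg.lstsq(A,(P**2).sum(1),rcond=None)[0]
    c0=x[:2];R=np.sqrt(x[2]+c0@c0)
    hull=cv2.erode(M,np.ones((3,3)))
    ys,xs=np.where((sub>35)&(hull>0));w=sub[ys,xs].astype(float)
    Q=np.array([plane(W,a+o[0],b+o[1],z)[:2] for a,b in zip(xs,ys)])
    m=np.average(Q,axis=0,weights=w);u,sv,vt=np.linalg.svd((Q-m)*np.sqrt(w)[:,None]);d=vt[0]
    if d@(m-c0)<0:d=-d
    return c0,R,np.arctan2(d[1],d[0]),np.arctan2(*(m-c0)[::-1]),ce[i]+o
E
python3 - <<'E'
from knob import *
import pickle
W=pickle.load(open('D6.pkl','rb'));print(fit(W,[.4505,-.277,.026]))
D=pickle.load(open('D0.pkl','rb'));T=D['top'];W4,T4=pickle.load(open('D4.pkl','rb'))
# same knob in the top view
G=cv2.cvtColor(T4['frame'],cv2.COLOR_RGB2GRAY);u,v=np.round(proj(T4,[.4505,-.277,.026])).astype(int);s=G[v-12:v+13,u-12:u+13]
M=cv2.morphologyEx((s<70).astype(np.uint8),cv2.MORPH_CLOSE,np.ones((5,5)));ys,xs=np.where(M);print('top',len(xs),plane(T4,xs.mean()+u-12,ys.mean()+v-12,.022))
# spindle collar circle in wrist D5 at deck height
W5=pickle.load(open('D5.pkl','rb'));G=cv2.cvtColor(W5['frame'],cv2.COLOR_RGB2GRAY)[75:135,210:270]
M=(cv2.medianBlur(G,3)>75).astype(np.uint8);c=max(cv2.findContours(M,0,cv2.CHAIN_APPROX_NONE)[0],key=len);h=cv2.convexHull(c)[:,0]
P=np.array([plane(W5,*(q+np.array([210,75])),.058)[:2] for q in h]);x=np.linalg.lstsq(np.c_[2*P,np.ones(len(P))],(P**2).sum(1),rcond=None)[0];print('collar',x[:2],np.sqrt(x[2]+x[:2]@x[:2]))
E
```

```text
(array([ 0.45402453, -0.27633127]), np.float64(0.020717373363085923), np.float64(-0.551617689571226), np.float64(-0.5702251173789816), array([245.21052632, 102.97368421]))
top 106 [ 0.45104714 -0.27559413  0.022     ]
collar [ 0.47506111 -0.01928349] 0.014090114394456118
```

```bash
python3 - <<'E'
from h import *
s=robot.state();print(s['joint_positions'].round(3),s['tool_rot'].round(4),s['eef_pos'])
E
```

```text
[-6.850e-01  2.240e-01  1.570e+00  1.000e-03  1.345e+00 -2.151e+00] [ 5.240e-02  9.986e-01 -4.000e-04  1.100e-03] [ 0.52673725 -0.27505846  0.19959949]
```

>>> send_rows(increments=[{"x":-0.1,"y":0,"z":0,"ax":0,"ay":0,"az":-0.05,"jaw":0.25},{"x":-0.2,"y":0,"z":-0.1,"ax":0,"ay":0,"az":-0.1,"jaw":0.25},{"x":-0.3,"y":0,"z":-0.3,"ax":0,"ay":0,"az":-0.15,"jaw":0.25},{"x":-0.37,"y":-0.005,"z":-0.4,"ax":0,"ay":0,"az":-0.191,"jaw":0.25},{"x":-0.37,"y":-0.005,"z":-0.5,"ax":0,"ay":0,"az":-0.191,"jaw":0.25}])

```text
t: 12.05
eef_pos: [0.4525, -0.276, 0.0988]
tool_rot: [0.346, 0.938, -0.0, 0.001]
wrist_force: [0.8, -0.2, 0.1]
finger_gap: 0.0637
gripper_force: 0.0
```

>>> send_rows(increments=[{"x":0,"y":0,"z":-0.1,"ax":0,"ay":0,"az":0,"jaw":0.25},{"x":0,"y":0,"z":-0.2,"ax":0,"ay":0,"az":0,"jaw":0.25},{"x":0,"y":0,"z":-0.25,"ax":0,"ay":0,"az":0,"jaw":0.25},{"x":0,"y":0,"z":-0.25,"ax":0,"ay":0,"az":0,"jaw":0.25}])

```text
t: 12.55
eef_pos: [0.4523, -0.2763, 0.0483]
tool_rot: [0.345, 0.939, 0.0, 0.0]
wrist_force: [0.4, 0.5, -0.0]
finger_gap: 0.0641
gripper_force: 0.0
```

```bash
python3 - <<'E'
from knob import *
import pickle
S=grab('side');W=grab('wrist');pickle.dump((S,W),open('D7.pkl','wb'))
s=robot.state();print(s['eef_pos'],s['finger_gap'],s['joint_positions'][5],s['tool_rot'])
e=s['eef_pos']
for d in(-.02,0,.01,.02,.03): print(d,proj(S,e-[0,0,d]).round(1))
G=cv2.cvtColor(S['frame'],cv2.COLOR_RGB2GRAY);u,v=proj(S,e).astype(int)
for r in range(v-14,v+16): print(' '.join('%3d'%q for q in G[r,u-20:u+22]))
E
```

```text
[ 0.45260015 -0.27710575  0.04909221] 0.06415079490330844 -1.643007957786221 [ 3.45321014e-01  9.38484104e-01 -3.72979803e-04  9.19266166e-04]
-0.02 [301.3 180.2]
0 [301.1 184.2]
0.01 [301.  186.1]
0.02 [301. 188.]
0.03 [300.9 189.9]
112 128 132 114 158 203  82  50  49  69 137 191  50  49  48  50  47  49  51  56  79  97 104 108 114 118 118 123 125 128 132 133 134 138 139 140 143 144 144 146 142 143
138 112  95  94 160 203 115  48  53  58  86 104  45  48  46  49  49  48  52  57  78  96 103 109 114 118 121 124 125 128 131 136 133 137 141 140 143 144 143 143 142 144
 85  77  86  95 160 206 113  47  54  49  50  53  52  49  48  45  54  50  52  61  77  95 101 109 113 117 122 122 125 127 130 132 135 137 141 137 141 141 144 143 146 144
 89  89  86  96 164 210 136  65  50  54  50  54  54  47  49  64  94  67  55  59  78  96  99 109 112 117 122 125 123 129 129 133 136 135 140 140 142 143 143 145 143 142
 92  87  84 107 186 217 208 133  47  48  54  52  53  50  56 114 174 114  95  65  78  94 102 108 112 113 121 124 124 129 127 131 135 137 141 141 143 142 145 143 143 144
 89  89  83 108 188 218 21
[... 3473 characters left out ...]
 205 204 203 202 203 202 202
 97  95  95  99 111 105  91 119 181 183 187 183 172  77  51  54  55  62  66  66  64  68  75  64  97 161 209 204 202 202 202 201 203 203 200 200 200 202 200 200 198 197
103 106 108 106 105  94  89 102 157 183 186 184 174  77  52  51  54  62  67  61  63  66  75  59  81 143 202 203 199 201 201 199 200 199 199 197 198 195 196 195 196 193
 85 102 109 107 103  88  69  87 159 186 182 185 171  52  54  50  53  59  64  63  63  67  70  70  85 130 193 198 198 197 194 193 195 193 193 193 192 193 192 190 190 191
 65  75  73  77  71  66  67  88 160 184 192 193 179  50  49  52  51  54  62  63  63  63  66  69  72 115 173 196 194 193 191 192 192 190 192 191 191 190 192 189 188 189
```

>>> send_rows(increments=[{"x":0,"y":0,"z":-0.03,"ax":0,"ay":0,"az":0,"jaw":0.25},{"x":0,"y":0,"z":-0.07,"ax":0,"ay":0,"az":0,"jaw":0.25},{"x":0,"y":0,"z":-0.08,"ax":0,"ay":0,"az":0,"jaw":0.25}])

```text
t: 13.02
eef_pos: [0.4512, -0.2764, 0.031]
tool_rot: [0.346, 0.938, 0.0, -0.001]
wrist_force: [-0.1, -0.3, -0.1]
finger_gap: 0.0641
gripper_force: 0.0
```

>>> send_rows(increments=[{"x":0,"y":0,"z":-0.02,"ax":0,"ay":0,"az":0,"jaw":0.25},{"x":0,"y":0,"z":-0.035,"ax":0,"ay":0,"az":0,"jaw":0.25}])

```text
t: 13.28
eef_pos: [0.4517, -0.2768, 0.0246]
tool_rot: [0.346, 0.938, 0.0, -0.0]
wrist_force: [-0.1, 0.5, 0.2]
finger_gap: 0.0641
gripper_force: 0.0
```

>>> send_rows(increments=[{"x":0,"y":0,"z":-0.01,"ax":0,"ay":0,"az":0,"jaw":0.25},{"x":0,"y":0,"z":-0.02,"ax":0,"ay":0,"az":0,"jaw":0.25}])

```text
t: 13.52
eef_pos: [0.4517, -0.2769, 0.0208]
tool_rot: [0.346, 0.938, -0.0, 0.0]
wrist_force: [-0.3, -0.3, 0.1]
finger_gap: 0.0641
gripper_force: 0.0
```

>>> send_rows(increments=[{"x":0,"y":0,"z":-0.01,"ax":0,"ay":0,"az":0,"jaw":0.25},{"x":0,"y":0,"z":-0.02,"ax":0,"ay":0,"az":0,"jaw":0.25}])

```text
t: 13.78
eef_pos: [0.4517, -0.2769, 0.0168]
tool_rot: [0.346, 0.938, -0.0, 0.0]
wrist_force: [-0.3, -0.0, -0.5]
finger_gap: 0.0635
gripper_force: 0.0
```

>>> send_rows(increments=[{"x":0,"y":0,"z":-0.01,"ax":0,"ay":0,"az":0,"jaw":0.25},{"x":0,"y":0,"z":-0.015,"ax":0,"ay":0,"az":0,"jaw":0.25}])

```text
t: 14.02
eef_pos: [0.4516, -0.2768, 0.0138]
tool_rot: [0.346, 0.938, 0.0, -0.0]
wrist_force: [0.5, 0.7, -0.5]
finger_gap: 0.0639
gripper_force: 0.0
```

>>> send_rows(increments=[{"x":0,"y":0,"z":0.03,"ax":0,"ay":0,"az":0,"jaw":0.25},{"x":0,"y":0,"z":0.03,"ax":0,"ay":0,"az":0,"jaw":0.6},{"x":0,"y":0,"z":0.03,"ax":0,"ay":0,"az":0,"jaw":0.6},{"x":0,"y":0,"z":0.03,"ax":0,"ay":0,"az":0,"jaw":0.6},{"x":0,"y":0,"z":0.03,"ax":0,"ay":0,"az":0,"jaw":0.6}], squeeze=50)

```text
t: 14.65
eef_pos: [0.4516, -0.2767, 0.0198]
tool_rot: [0.346, 0.938, 0.0, -0.0]
wrist_force: [-0.0, -0.7, -0.0]
finger_gap: 0.0338
gripper_force: 0.0
```

>>> send_rows(increments=[{"x":0,"y":0,"z":0,"ax":0,"ay":0,"az":0,"jaw":0.6},{"x":0,"y":0,"z":0.15,"ax":0,"ay":0,"az":0,"jaw":0.6},{"x":0,"y":0,"z":0.4,"ax":0,"ay":0,"az":0,"jaw":0.6},{"x":0,"y":0,"z":0.65,"ax":0,"ay":0,"az":0,"jaw":0.6},{"x":0,"y":0,"z":0.7,"ax":0,"ay":0,"az":0,"jaw":0.6}])

```text
t: 15.28
eef_pos: [0.4536, -0.2786, 0.1642]
tool_rot: [0.346, 0.938, -0.002, 0.004]
wrist_force: [0.5, 0.0, -0.3]
finger_gap: 0.034
gripper_force: 0.0
```

```bash
python3 - <<'E'
from knob import *
import pickle
W=grab('wrist');S=grab('side');pickle.dump((S,W),open('D8.pkl','wb'))
s=robot.state();print(s['eef_pos'],s['finger_gap'],s['gripper_force'],s['joint_positions'].round(3))
e=s['eef_pos'];print([proj(W,e+[0,0,d]).round() for d in(0,.01,.02)])
G=cv2.cvtColor(W['frame'],cv2.COLOR_RGB2GRAY);u,v=proj(W,e).astype(int)
for r in range(v-50,v+40,3): print(' '.join('%3d'%q for q in G[r,u-50:u+52:3]))
E
```

```text
[ 0.4522532  -0.27736552  0.16101715] 0.03429808767705525 0.0 [-0.778  0.099  1.791 -0.     1.249 -1.643]
[array([252., 233.]), array([252., 242.]), array([251., 251.])]
115 116 116 114 115 116 115 115 115 115 115 114   9  10   6   0   7   7 104  27   5   7   4   7  55 188 183 173 173 176 184 182 177 173
115 114 115 115 116 115 115 116 117 115 116 115  81   3   3   9   9   5  94  54   0   9   7   5 186 190 190 190 190 190 190 190 191 190
115 115 115 116 116 115 115 115 115 115 116 114 116  75   2   8   6   8  45  76   9   3  10 112 188 190 190 190 190 190 190 190 190 190
115 115 115 116 116 115 116 115 116 117 116 115 115 115 108  38   7   4   2 108   5  80 115 115 188 190 190 190 190 191 190 190 190 190
114 115 115 115 114 115 115 115 115 115 115 116 116 115 116 115 116 106 103 109 116 115 116 116 190 190 190 191 190 190 190 191 190 190
115 115 116 115 115 116 115 115 116 115 114 115 115 114 116 115 115 116 115 115 115 115 115 115 190 190 190 190 190 190 190 190 190 190
117 115 114 115 116 116 115 115 115 116 115 115 115 115 115 115 115 114 115 115 115 116 116 116 190 190 190 190 19
[... 2449 characters left out ...]
  10  10  13   9  56
 76  79  67  65   9  15  12  12 115 115 116 115 115 114 115 114 115 115 115 116 116 115 114 141 189 189 188 189 189   8  13   8   9  56
 77  76  73  44  15  10  11  12 115 115 115 115 115 114 116 115 114 116 116 115 115 114 114 118 188 188 189 189 188   7  11   8  12  43
108 122 129  34  20  11   6   9 115 115 115 116 115 115 115 114 116 115 115 115 114 115 114 114 187 188 189 189 189  13  12  11  15  25
 19  23  63  20  23   9   6   9 117 114 115 116 115 115 115 114 115 114 114 114 115 116 115 114 135 189 189 189 189  11  13   8  18  37
 15  21  63  28  13  12   7  32 116 115 115 114 113 115 114 115 115 114 114 115 114 115 114 115 150 188 189 189 188  30   7  10  14  42
```

The fingers closed to 34 mm on nothing. The tips ride about 22 to 29 mm higher than the reading implies, the same as on the cover. I'll check that the knob is still in place and quantify the offset.

```bash
python3 - <<'E'
from knob import *
import pickle
S8,W8=pickle.load(open('D8.pkl','rb'));W6=pickle.load(open('D6.pkl','rb'));W4,T4=pickle.load(open('D4.pkl','rb'))
D=pickle.load(open('D0.pkl','rb'))
for nm,W in(('6',W6),('8',W8)): print(nm,fit(W,[.453,-.2765,.026]),-W['R'].T@W['t'])
a=fit(W6,[.453,-.2765,.026])[4];b=fit(W8,[.453,-.2765,.026])[4];print('tri 6-8',tri([(W6,*a),(W8,*b)]))
# knob size -> apparent distance
for W in(W6,W8):
    p,o,sub=measure(W,[.453,-.2765,.026]);M=cv2.morphologyEx((sub<45).astype(np.uint8),cv2.MORPH_CLOSE,np.ones((9,9)))
    c=max(cv2.findContours(M,0,1)[0],key=cv2.contourArea);r=cv2.minEnclosingCircle(c)[1];print('r px',r,'dist',W['f']*.022/r,-(W['R']@np.array([.453,-.2765,.026])+W['t'])[2])
# top+side knob with both static views
print([ (proj(D['top'],[.4525,-.2765,z])-proj(D['top'],[.4525,-.2765,0])).round(1).tolist() for z in(.026,)])
E
```

```text
6 (array([ 0.45402453, -0.27633127]), np.float64(0.020717373363085923), np.float64(-0.551617689571226), np.float64(-0.5702251173789816), array([245.21052632, 102.97368421])) [ 0.45366896 -0.26645968  0.34804546]
8 (array([ 0.45161488, -0.27482968]), np.float64(0.021465836490737137), np.float64(-0.5344853345404859), np.float64(-0.5759816467211062), array([254.39324324, 171.74121622])) [ 0.39763884 -0.22878547  0.31271455]
tri 6-8 [ 0.45400076 -0.27677543  0.01193095]
r px 19.910507202148438 dist 0.32852051459915527 -0.3080583790215393
r px 22.12287139892578 dist 0.29566731885887126 -0.2954676820514561
[[1.0, -0.9]]
```

>>> send_rows(increments=[{"x":0,"y":0.005,"z":-0.2,"ax":0,"ay":0,"az":0,"jaw":0.25},{"x":0,"y":0.005,"z":-0.45,"ax":0,"ay":0,"az":0,"jaw":0.25},{"x":0,"y":0.005,"z":-0.65,"ax":0,"ay":0,"az":0,"jaw":0.25},{"x":0,"y":0.005,"z":-0.7,"ax":0,"ay":0,"az":0,"jaw":0.25},{"x":0,"y":0.005,"z":-0.71,"ax":0,"ay":0,"az":0,"jaw":0.25}])

```text
t: 16.0
eef_pos: [0.4512, -0.2754, 0.0172]
tool_rot: [0.346, 0.938, 0.0, -0.001]
wrist_force: [-0.1, -0.9, 0.6]
finger_gap: 0.0637
gripper_force: 0.0
```

>>> send_rows(increments=[{"x":0,"y":0,"z":-0.02,"ax":0,"ay":0,"az":0,"jaw":0.25},{"x":0,"y":0,"z":-0.03,"ax":0,"ay":0,"az":0,"jaw":0.25}])

```text
t: 16.25
eef_pos: [0.4525, -0.2766, 0.013]
tool_rot: [0.346, 0.938, -0.001, 0.001]
wrist_force: [-0.4, -0.5, -0.2]
finger_gap: 0.064
gripper_force: 0.0
```

>>> send_rows(increments=[{"x":0,"y":0,"z":-0.015,"ax":0,"ay":0,"az":0,"jaw":0.25},{"x":0,"y":0,"z":-0.025,"ax":0,"ay":0,"az":0,"jaw":0.25}])

```text
t: 16.5
eef_pos: [0.4518, -0.2759, 0.007]
tool_rot: [0.346, 0.938, -0.0, 0.0]
wrist_force: [-0.7, -0.5, 0.1]
finger_gap: 0.0641
gripper_force: 0.0
```

>>> send_rows(increments=[{"x":0,"y":0,"z":-0.015,"ax":0,"ay":0,"az":0,"jaw":0.25},{"x":0,"y":0,"z":-0.025,"ax":0,"ay":0,"az":0,"jaw":0.25}])

```text
t: 16.75
eef_pos: [0.4516, -0.2758, 0.0017]
tool_rot: [0.346, 0.938, 0.0, -0.0]
wrist_force: [-0.7, -0.1, -0.1]
finger_gap: 0.0644
gripper_force: 0.0
```

>>> send_rows(increments=[{"x":0,"y":0,"z":-0.01,"ax":0,"ay":0,"az":0,"jaw":0.25},{"x":0,"y":0,"z":-0.02,"ax":0,"ay":0,"az":0,"jaw":0.25}])

```text
t: 17.0
eef_pos: [0.4517, -0.2758, -0.0022]
tool_rot: [0.346, 0.938, -0.0, 0.0]
wrist_force: [0.2, 0.1, -0.2]
finger_gap: 0.0638
gripper_force: 0.0
```

>>> send_rows(increments=[{"x":0,"y":0,"z":-0.01,"ax":0,"ay":0,"az":0,"jaw":0.25},{"x":0,"y":0,"z":-0.015,"ax":0,"ay":0,"az":0,"jaw":0.25}])

```text
t: 17.25
eef_pos: [0.4516, -0.2758, -0.0053]
tool_rot: [0.346, 0.938, 0.0, -0.0]
wrist_force: [-0.3, 0.7, 1.1]
finger_gap: 0.0639
gripper_force: 0.0
```

>>> send_rows(increments=[{"x":0,"y":0,"z":-0.01,"ax":0,"ay":0,"az":0,"jaw":0.25},{"x":0,"y":0,"z":-0.015,"ax":0,"ay":0,"az":0,"jaw":0.25}])

```text
t: 17.5
eef_pos: [0.4517, -0.2758, -0.0082]
tool_rot: [0.346, 0.938, 0.0, -0.0]
wrist_force: [-0.3, 0.2, 1.0]
finger_gap: 0.0644
gripper_force: 0.0
```

>>> send_rows(increments=[{"x":0,"y":0,"z":0,"ax":0,"ay":0,"az":0,"jaw":0.6},{"x":0,"y":0,"z":0,"ax":0,"ay":0,"az":0,"jaw":0.6},{"x":0,"y":0,"z":0,"ax":0,"ay":0,"az":0,"jaw":0.6}], squeeze=30)

```text
t: 17.88
eef_pos: [0.4518, -0.276, -0.0079]
tool_rot: [0.346, 0.938, -0.0, 0.0]
wrist_force: [0.5, -0.1, 0.8]
finger_gap: 0.0428
gripper_force: 30.5
```

Gripped at 43 mm with 30 N. I'll lift and check how the knob sits in the hand.

>>> send_rows(increments=[{"x":0,"y":0,"z":0,"ax":0,"ay":0,"az":0,"jaw":0.7},{"x":0,"y":0,"z":0.1,"ax":0,"ay":0,"az":0,"jaw":0.7},{"x":0,"y":0,"z":0.35,"ax":0,"ay":0,"az":0,"jaw":0.7},{"x":0,"y":0,"z":0.65,"ax":0,"ay":0,"az":0,"jaw":0.7},{"x":0,"y":0,"z":0.7,"ax":0,"ay":0,"az":0,"jaw":0.7}], squeeze=60)

```text
t: 18.5
eef_pos: [0.4539, -0.278, 0.1367]
tool_rot: [0.346, 0.938, -0.002, 0.004]
wrist_force: [-0.3, -1.1, -1.6]
finger_gap: 0.0419
gripper_force: 60.9
```

```bash
python3 - <<'E'
from knob import *
import pickle
W=grab('wrist');S=grab('side');pickle.dump((S,W),open('D9.pkl','wb'))
s=robot.state();e=s['eef_pos'];print(e,s['finger_gap'],s['gripper_force'],s['wrist_force'],s['joint_positions'].round(3))
print([proj(W,e+[0,0,d]).round(1) for d in(-.02,0,.01,.02,.034)])
G=cv2.cvtColor(W['frame'],cv2.COLOR_RGB2GRAY);u,v=proj(W,e+[0,0,.034]).astype(int)
for r in range(v-50,v+30,3): print(r,' '.join('%3d'%q for q in G[r,u-54:u+56:3]))
print(u-54)
ps=proj(S,e+[0,0,.02]);print('side',ps);u,v=ps.astype(int);G=cv2.cvtColor(S['frame'],cv2.COLOR_RGB2GRAY)
for r in range(v-8,v+18): print(r,' '.join('%3d'%q for q in G[r,u-18:u+20]))
E
```

```text
[ 0.45222724 -0.27630942  0.13296139] 0.04227516627224277 60.86097146384418 [-0.68244241  0.09978907 -0.22368433] [-0.777  0.13   1.816  0.     1.193 -1.642]
[array([252.1, 218.4]), array([251.8, 232.1]), array([251.7, 240.2]), array([251.5, 249.1]), array([251.2, 263.6])]
213 124 125 126 125 123 125 124 123 125 124 124 124 124 125 124 100  55  14   9   8   5   4  38  86 123 124 199 201 201 201 201 200 201 201 200 201 201
216 126 126 126 125 126 125 125 125 124 123 124 124 124  56   1   1   4   0   1   2   6   7   2   1   7  19 176 177 155 172 192 202 201 201 200 200 201
219 125 201 161 126 126 125 125 125 125 125 124  93   8   9   5   5   4   7   8   7   2   8   1   2   3   4   2  36 125 126 125 201 201 201 201 201 200
222 125 126 125 126 124 125 126 125 126 126  61   3   4   1   5   1   1   3   5   2   1   4   5   4   6   3   2   6   4 125 125 125 201 200 201 201 201
225 126 125 126 123 125 125 125 125 125  59   4   1   2   7   2   1   7   0   5   0   1   4   8   3   1   7   1   4   0  10 125 125 155 201 201 201 200
228 126 125 124 125 125 124 125 124 100   4   2   7   2   2   3   
[... 6670 characters left out ...]
  84  94 100 104 108 109 112 115 115 122 121 123 125 125 126 126 125 129 129
177  86 113 190 192 124 121 124 122 121 121 116 122 121 122 121 123 120 124 113  71  94  99 105 109 111 113 115 119 117 122 123 125 124 125 127 126 127 128
178 110 158 206 123 121 122 122 121 120 122 123 121 119 120 123 121 123 119 101  71  94  99 106 107 111 117 116 119 119 121 122 124 126 128 129 128 128 131
179 176 218 206 121 121 123 124 120 123 122 122 121 122 122 122 122 121 119  87  79  90  97 102 106 107 113 114 120 122 119 122 125 126 122 127 128 128 127
180 216 218 209 140 121 122 122 122 122 123 122 124 121 122 121 120 120 115  82  73  81  97 103 108 109 112 117 119 120 122 119 125 126 128 127 128 125 128
```

The knob is in hand, with its pointer line visible near the finger base. I'll turn it about -2.80 rad while carrying it to the player, and stop short of the spindle so the wrist camera sees knob and spindle together at the final yaw.

>>> send_rows(increments=[{"x":-0.02,"y":0.1,"z":0,"ax":0,"ay":0,"az":-0.0446,"jaw":0.7},{"x":-0.04,"y":0.25,"z":0,"ax":0,"ay":0,"az":-0.0891,"jaw":0.7},{"x":-0.06,"y":0.4,"z":0,"ax":0,"ay":0,"az":-0.1337,"jaw":0.7},{"x":-0.08,"y":0.55,"z":0,"ax":0,"ay":0,"az":-0.1782,"jaw":0.7},{"x":-0.1,"y":0.7,"z":0,"ax":0,"ay":0,"az":-0.2228,"jaw":0.7}])

```text
t: 19.23
eef_pos: [0.4298, -0.1338, 0.1291]
tool_rot: [0.648, 0.761, -0.0, -0.003]
wrist_force: [0.5, -0.5, -0.5]
finger_gap: 0.0421
gripper_force: 60.9
```

>>> send_rows(increments=[{"x":-0.02,"y":0.15,"z":0,"ax":0,"ay":0,"az":-0.0446,"jaw":0.7},{"x":-0.04,"y":0.3,"z":0,"ax":0,"ay":0,"az":-0.0891,"jaw":0.7},{"x":-0.06,"y":0.45,"z":0,"ax":0,"ay":0,"az":-0.1337,"jaw":0.7},{"x":-0.08,"y":0.6,"z":0,"ax":0,"ay":0,"az":-0.1782,"jaw":0.7},{"x":-0.08,"y":0.69,"z":0,"ax":0,"ay":0,"az":-0.2228,"jaw":0.7}])

```text
t: 19.85
eef_pos: [0.4134, 0.004, 0.1292]
tool_rot: [0.87, 0.493, -0.002, -0.002]
wrist_force: [0.7, -0.2, -0.4]
finger_gap: 0.0423
gripper_force: 61.0
```

>>> send_rows(increments=[{"x":0,"y":0,"z":0,"ax":0,"ay":0,"az":-0.0446,"jaw":0.7},{"x":0,"y":0,"z":0,"ax":0,"ay":0,"az":-0.0891,"jaw":0.7},{"x":0,"y":0,"z":0,"ax":0,"ay":0,"az":-0.1337,"jaw":0.7},{"x":0,"y":0,"z":0,"ax":0,"ay":0,"az":-0.1782,"jaw":0.7},{"x":0,"y":0,"z":0,"ax":0,"ay":0,"az":-0.2228,"jaw":0.7}])

```text
t: 20.48
eef_pos: [0.4137, 0.0027, 0.1292]
tool_rot: [0.986, 0.165, -0.002, -0.001]
wrist_force: [0.2, -1.5, -0.8]
finger_gap: 0.0421
gripper_force: 61.0
```

>>> send_rows(increments=[{"x":0,"y":0,"z":0,"ax":0,"ay":0,"az":-0.0446,"jaw":0.7},{"x":0,"y":0,"z":0,"ax":0,"ay":0,"az":-0.0891,"jaw":0.7},{"x":0,"y":0,"z":0,"ax":0,"ay":0,"az":-0.1337,"jaw":0.7},{"x":0,"y":0,"z":-0.08,"ax":0,"ay":0,"az":-0.1782,"jaw":0.7},{"x":0,"y":0,"z":-0.12,"ax":0,"ay":0,"az":-0.2226,"jaw":0.7}])

```text
t: 21.1
eef_pos: [0.4132, 0.0029, 0.1046]
tool_rot: [0.983, -0.183, -0.003, -0.0]
wrist_force: [0.4, -0.9, -0.5]
finger_gap: 0.042
gripper_force: 61.0
```

>>> send_rows(increments=[{"x":0,"y":0,"z":0,"ax":0,"ay":0,"az":0,"jaw":0.7},{"x":0,"y":0,"z":0,"ax":0,"ay":0,"az":0,"jaw":0.7}])

```text
t: 21.35
eef_pos: [0.415, 0.0024, 0.1071]
tool_rot: [0.984, -0.18, -0.001, -0.0]
wrist_force: [-0.2, 0.4, -0.8]
finger_gap: 0.0418
gripper_force: 60.9
```

```bash
python3 - <<'E'
from knob import *
import pickle
W=grab('wrist');pickle.dump(W,open('D10.pkl','wb'))
s=robot.state();e=s['eef_pos'];print(e,s['finger_gap'],s['gripper_force'],s['joint_positions'].round(3),s['tool_rot'].round(4))
print('cam',-W['R'].T@W['t'],[proj(W,e+[0,0,d]).round(1) for d in(0,.01,.034)])
p=proj(W,[.4735,-.019,.081]);print('spindle',p);u,v=p.astype(int);G=cv2.cvtColor(W['frame'],cv2.COLOR_RGB2GRAY)
print(v-22,u-26)
for r in range(v-22,v+24): print(' '.join('%3d'%q for q in G[r,u-26:u+26]))
E
```

```text
[0.41536627 0.00226355 0.10748747] 0.0422755598275619 60.94497992657125 [-0.287 -0.14   2.141 -0.     1.142  1.645] [ 9.837e-01 -1.798e-01 -5.000e-04 -0.000e+00]
cam [ 0.48572055 -0.02283574  0.25604194] [array([257.6, 240.5]), array([257.8, 249. ]), array([258.2, 273.8])]
spindle [256.37386519 123.68776671]
101 230
 44  45  43  45  44  47  43  44  40  44  44  42  43  44  58  84  99 103 106 106 106 105 104  99  69  57  58  57  57  58  58  58  57  56  57  55  51  39  21  20  17  18  18  15  19  17  18  15  13  16  19  15
 45  45  45  45  45  44  45  44  45  45  46  43  50  59  83 104 105 105 106 105 105 105 105 105  72  57  58  58  59  56  58  60  56  57  57  57  59  55  53  39  23  18  18  12  20  17  18  18  13  17  17  19
 45  43  44  46  45  45  45  44  45  44  42  57  88 105 104 106 105 105 105 106 104 105 105 107  73  58  58  57  57  59  58  56  57  58  57  58  58  59  57  58  50  24  15  13  19  16  15  18  20  18  16  18
 46  47  45  46  46  45  44  43  44  37  38  82 104 104 104 106 105 105 105 106 105 106 105 105 105  71  58  59  57  57  57  58  60  57  59  57  58  59  58  5
[... 8085 characters left out ...]
  19  17  17  19  15  13  17  14  17  15  16  16  18  17  15  16  16  20  12
 48  50  47  48  33  38  47  46  31  12  16  16  18  14  15  17  12  11  17  16  18  15  14  18  16  14  17  14  14  14  17  10  13  15  17  12  15  17  19  11  19  17  16  14  19  16  14  16  16  17  17  15
 49  47  31  13  13  36  46  44  29  16  19  10  17  10  16  18  18  16  18  17  15  15  14  13  16  14  16  14  13  14  17  18  14  14  14  17  16  19  17  18  17  13  11  20  19  12  16  15  17  13  16  17
 30  14  16  16  14  14  36  28  14  17  13  17  19  12  15  18  20  17  12  13  16  14  11  16  13  18  17  13  17  15  16  17  18  16  15  16  14  17  19  15  15  14  17  15  15  16  19  14  17  17  13  13
```

```bash
python3 - <<'E'
from knob import *
import pickle
def edge(W,e,q,lab):
    from scipy.spatial.transform import Rotation as Ro
    R=Ro.from_quat(q).as_matrix();x,y=R[:,0],R[:,1]
    G=cv2.cvtColor(W['frame'],cv2.COLOR_RGB2GRAY)
    P=[]
    for c in range(236,276,3):
        col=G[150:260,c].astype(int); i=150+max(np.where(col>30)[0])+1
        X=plane(W,c,i-.5,e[2]+.008);P.append([(X-e)@x*1e3,(X-e)@y*1e3])
    P=np.array(P)
    # circle of known radius 22 through the near rim
    from scipy.optimize import least_squares
    r=least_squares(lambda p:np.hypot(P[:,0]-p[0],P[:,1]-p[1])-22,[0,0],loss='soft_l1');print(lab,'knob centre in tool x,y mm',r.x.round(2),'res',np.abs(r.fun).max().round(2))
    return x,y
s,W9=pickle.load(open('D9.pkl','rb'))
edge(W9,np.array([.45223,-.27631,.13296]),[.346,.938,-.001,.002],'D9')
W=pickle.load(open('D10.pkl','rb'))
q=[.9837,-.1798,-.0005,0];e=np.array([.41537,.00226,.10749]);x,y=edge(W,e,q,'D10');print(x,y)
S=plane(W,256.6,121.0,.081);print('S',S,'rel',(S-e)@x*1e3,(S-e)@y*1e3)
a,b=plane(W,248,126.3,.081),plane(W,266,124,.081);d=b-a;print('chord',np.linalg.norm(d),'normal',np.arctan2(-d[0],d[1]),np.arctan2(d[0],-d[1]))
# pointer from the side face/top of the held knob
G=cv2.cvtColor(W['frame'],cv2.COLOR_RGB2GRAY)
ys,xs=np.where((G[225:300,225:292]>35));print(len(xs))
for r in range(180,310,6): print(r,' '.join('%3d'%t for t in G[r,205:310:4]))
E
```

```text
D9 knob centre in tool x,y mm [-6.8   1.75] res 0.24
D10 knob centre in tool x,y mm [-2.26 -1.65] res 0.4
[ 0.93534303 -0.35374065 -0.00098371] [-3.53740650e-01 -9.35343531e-01  1.79801082e-04]
S [ 0.47494075 -0.01968509  0.081     ] rel 63.50801791634795 -0.5511616184923637
chord 0.010636813724074044 normal 2.9095970555582706 -0.23199559803152245
173
180  14  13  12   6  11  12   6   6   6  12  10   5   5  11   7   4  11   9   8  12  14  18  15  15  20  18  15
186  16  16  13   8  12   6  11  11  12   9   4   8   8   8  12   7  13   7   6  17  18  19  23  23  20  24  21
192  10  17  12  10  46   3  10  13   8   9  12  11   9   3   7  13  15  11  16  19  23  24  22  22  23  21  25
198  12  12  16  14   8  49  50   7   6   9  16  17  13  15  14  16  11  16  13  22  24  21  39  45  68 127 143
204  14  12  15  14  12  11  32  34  30  30  14  15  19  15  12  14  30  43  80 192 216 216 142 143 141 142 141
210  20  18  15  12  31  30  33  30  33  31  56  69  76 190 217 216 216 217 216 217 216 216 143 141 141 141 142
216  22  22  13  31  61  69  94 198  84   8   4   3   6   4   2   3   6 11
[... 1017 characters left out ...]
   3   3   5   9  14  17  23
276  15  17   5   5   4   7  10   4   4   6   6   0   6   6   7  10   4   8   5   2  13   5   7   9  17  15  20
282  17  15   6  24   2  17   5   6  15  22  24  20  19   7   7   2   6   5   8   3   4   3  10   6  15  21  20
288  21  12  96  18  20  20  23  22  19  21  21  23  17 194  17  21   8   3   7   6   2   7   8  56  16  22  22
294  20  10 101  96  13  18  21  18  23  21  21  21  20 216 212   8   4  11   9  10  10  23  57  56  17  22  21
300  20  84  69  83  81  79  16  24  21  21  20  15  16 181 216  19   7   9   3  15  57  56  57  56  42  22  19
306  37  77  82  84  84  83  86  88  84  85  19  17  10  15 215  16  48  58  56  57  57  57  58  57  57  37  19
```

In the same wrist picture the spindle lies (65.8, 1.1) mm from the knob in tool axes. The flat faces 2.91 rad and the knob's pointer is at about 2.93 rad, so they match. I'll move over it and lower with force checks.

>>> send_rows(increments=[{"x":0.15,"y":-0.06,"z":0,"ax":0,"ay":0,"az":0,"jaw":0.7},{"x":0.304,"y":-0.12,"z":0,"ax":0,"ay":0,"az":0,"jaw":0.7},{"x":0.304,"y":-0.12,"z":-0.05,"ax":0,"ay":0,"az":0,"jaw":0.7},{"x":0.304,"y":-0.12,"z":-0.08,"ax":0,"ay":0,"az":0,"jaw":0.7},{"x":0.304,"y":-0.12,"z":-0.1,"ax":0,"ay":0,"az":0,"jaw":0.7}])

```text
t: 22.02
eef_pos: [0.4753, -0.0213, 0.087]
tool_rot: [0.984, -0.18, -0.001, -0.0]
wrist_force: [-0.3, -0.7, -0.8]
finger_gap: 0.0419
gripper_force: 60.9
```

>>> send_rows(increments=[{"x":0,"y":0,"z":-0.01,"ax":0,"ay":0,"az":0,"jaw":0.7},{"x":0,"y":0,"z":-0.02,"ax":0,"ay":0,"az":0,"jaw":0.7},{"x":0,"y":0,"z":-0.03,"ax":0,"ay":0,"az":0,"jaw":0.7}])

```text
t: 22.4
eef_pos: [0.4766, -0.0218, 0.082]
tool_rot: [0.984, -0.181, 0.0, 0.0]
wrist_force: [0.0, -0.1, -1.3]
finger_gap: 0.042
gripper_force: 60.9
```

>>> send_rows(increments=[{"x":0,"y":0,"z":-0.015,"ax":0,"ay":0,"az":0,"jaw":0.7},{"x":0,"y":0,"z":-0.03,"ax":0,"ay":0,"az":0,"jaw":0.7},{"x":0,"y":0,"z":-0.03,"ax":0,"ay":0,"az":0,"jaw":0.7}])

```text
t: 22.78
eef_pos: [0.4762, -0.0218, 0.0756]
tool_rot: [0.984, -0.181, -0.0, -0.0]
wrist_force: [-1.0, -0.0, -0.8]
finger_gap: 0.0422
gripper_force: 60.9
```

>>> send_rows(increments=[{"x":0,"y":0,"z":-0.01,"ax":0,"ay":0,"az":0,"jaw":0.7},{"x":0,"y":0,"z":-0.01,"ax":0,"ay":0,"az":0,"jaw":0.7}])

```text
t: 23.02
eef_pos: [0.4764, -0.0218, 0.0738]
tool_rot: [0.984, -0.181, -0.0, -0.0]
wrist_force: [-1.1, -0.8, -0.0]
finger_gap: 0.0421
gripper_force: 60.9
```

>>> send_rows(increments=[{"x":0,"y":0,"z":-0.01,"ax":0,"ay":0,"az":0,"jaw":0.7},{"x":0,"y":0,"z":-0.01,"ax":0,"ay":0,"az":0,"jaw":0.7}])

```text
t: 23.28
eef_pos: [0.4763, -0.0218, 0.0717]
tool_rot: [0.984, -0.181, -0.0, -0.0]
wrist_force: [-0.1, -0.4, -0.5]
finger_gap: 0.0423
gripper_force: 60.9
```

>>> send_rows(increments=[{"x":0,"y":0,"z":-0.01,"ax":0,"ay":0,"az":0,"jaw":0.7},{"x":0,"y":0,"z":-0.01,"ax":0,"ay":0,"az":0,"jaw":0.7}])

```text
t: 23.52
eef_pos: [0.476, -0.0217, 0.0695]
tool_rot: [0.984, -0.181, -0.001, -0.0]
wrist_force: [-0.3, 0.3, -0.8]
finger_gap: 0.042
gripper_force: 60.9
```

>>> send_rows(increments=[{"x":0,"y":0,"z":-0.01,"ax":0,"ay":0,"az":0,"jaw":0.7},{"x":0,"y":0,"z":-0.01,"ax":0,"ay":0,"az":0,"jaw":0.7}])

```text
t: 23.78
eef_pos: [0.476, -0.0217, 0.0675]
tool_rot: [0.984, -0.181, -0.001, -0.0]
wrist_force: [-1.8, 0.5, -1.5]
finger_gap: 0.042
gripper_force: 60.9
```

>>> send_rows(increments=[{"x":0,"y":0,"z":-0.01,"ax":0,"ay":0,"az":0,"jaw":0.7},{"x":0,"y":0,"z":-0.01,"ax":0,"ay":0,"az":0,"jaw":0.7}])

```text
t: 24.02
eef_pos: [0.476, -0.0217, 0.0655]
tool_rot: [0.984, -0.181, -0.001, -0.0]
wrist_force: [-2.6, 1.1, -1.3]
finger_gap: 0.0418
gripper_force: 60.9
```

The bore has engaged, with only a small side force toward -x. I'll ease that way and go on down.

>>> send_rows(increments=[{"x":-0.004,"y":0.0015,"z":-0.01,"ax":0,"ay":0,"az":0,"jaw":0.7},{"x":-0.004,"y":0.0015,"z":-0.015,"ax":0,"ay":0,"az":0,"jaw":0.7}])

```text
t: 24.28
eef_pos: [0.476, -0.0216, 0.063]
tool_rot: [0.984, -0.181, 0.0, 0.0]
wrist_force: [-1.1, 0.7, 0.8]
finger_gap: 0.0421
gripper_force: 60.9
```

>>> send_rows(increments=[{"x":0,"y":0,"z":-0.01,"ax":0,"ay":0,"az":0,"jaw":0.7},{"x":0,"y":0,"z":-0.015,"ax":0,"ay":0,"az":0,"jaw":0.7}])

```text
t: 24.52
eef_pos: [0.4759, -0.0216, 0.0599]
tool_rot: [0.984, -0.181, 0.0, 0.0]
wrist_force: [-0.5, 0.7, 0.2]
finger_gap: 0.0417
gripper_force: 60.9
```

>>> send_rows(increments=[{"x":0,"y":0,"z":-0.01,"ax":0,"ay":0,"az":0,"jaw":0.7},{"x":0,"y":0,"z":-0.015,"ax":0,"ay":0,"az":0,"jaw":0.7}])

```text
t: 24.78
eef_pos: [0.4759, -0.0216, 0.0569]
tool_rot: [0.984, -0.181, 0.0, 0.0]
wrist_force: [-1.1, -0.3, -0.2]
finger_gap: 0.0423
gripper_force: 60.9
```

>>> send_rows(increments=[{"x":0,"y":0,"z":-0.01,"ax":0,"ay":0,"az":0,"jaw":0.7},{"x":0,"y":0,"z":-0.01,"ax":0,"ay":0,"az":0,"jaw":0.7}])

```text
t: 25.02
eef_pos: [0.4759, -0.0216, 0.0551]
tool_rot: [0.984, -0.181, 0.0, 0.0]
wrist_force: [-1.9, 0.7, 2.2]
finger_gap: 0.0422
gripper_force: 60.9
```

>>> send_rows(increments=[{"x":0,"y":0,"z":-0.005,"ax":0,"ay":0,"az":0,"jaw":0.7},{"x":0,"y":0,"z":-0.01,"ax":0,"ay":0,"az":0,"jaw":0.7}])

```text
t: 25.28
eef_pos: [0.4759, -0.0216, 0.0532]
tool_rot: [0.984, -0.181, 0.0, 0.0]
wrist_force: [-1.7, 0.3, 4.2]
finger_gap: 0.0423
gripper_force: 61.0
```

The spring engaged at reading 0.055, as predicted. I'll press about 2 mm further.

>>> send_rows(increments=[{"x":0,"y":0,"z":-0.006,"ax":0,"ay":0,"az":0,"jaw":0.7},{"x":0,"y":0,"z":-0.012,"ax":0,"ay":0,"az":0,"jaw":0.7},{"x":0,"y":0,"z":-0.012,"ax":0,"ay":0,"az":0,"jaw":0.7},{"x":0,"y":0,"z":-0.012,"ax":0,"ay":0,"az":0,"jaw":0.7}])

```text
t: 25.78
eef_pos: [0.4759, -0.0216, 0.0509]
tool_rot: [0.984, -0.181, 0.0, 0.0]
wrist_force: [-1.9, 0.4, 6.7]
finger_gap: 0.0422
gripper_force: 61.2
```

```bash
python3 - <<'E'
from tint import *
S=grab('side');W=grab('wrist');s=robot.state();print(s['t'],s['eef_pos'],s['wrist_force'],s['gripper_force'])
# cover: compare with the side view taken when it was seen closed (D7, D8), over the cover area
import pickle
S7=pickle.load(open('D7.pkl','rb'))[0];S8=pickle.load(open('D8.pkl','rb'))[0]
P=np.array([proj(S,cov(x,y,.045,0)) for x,y in((-.212,.172),(-.212,.0),(0,.0),(0,.172))]).astype(np.int32)
M=np.zeros(S['frame'].shape[:2],np.uint8);cv2.fillConvexPoly(M,P,1)
for n,a in(('7',S7),('8',S8)): d=np.abs(S['frame'].astype(int)-a['frame']).max(2);print(n,np.median(d[M>0]),(d[M>0]>25).mean())
E
```

```text
25.875 [ 0.47596602 -0.02161085  0.0508878 ] [-2.95170815  1.10878632  5.23027486] 61.23652629554272
7 4.0 0.0
8 3.0 0.0
```

Pressed and held. Before handing in, I'll check once more, numerically, that the cover is down, using its front-right vertical edges in the side view.

```bash
python3 - <<'E'
from tint import *
import pickle
S=pickle.load(open('D8.pkl','rb'))[0];G=cv2.GaussianBlur(cv2.cvtColor(S['frame'],cv2.COLOR_RGB2GRAY).astype(np.float32),(0,0),.6)
D0=pickle.load(open('D0.pkl','rb'))
for hx in (-.003,0,.003):
  for lab,x,ys in(('front-top',-.212,np.linspace(-.06,.15,60)),):
    for th in (-.04,-.02,0,.02,.04,.06,.08,.1):
        v=[]
        for dz in (-1,0,1):
            P=np.array([proj(S,cov(x,y,.045,th)+ex*hx) for y in ys])+[0,dz*1.2]
            v.append(cv2.remap(G,P[:,0].astype(np.float32)[None],P[:,1].astype(np.float32)[None],1)[0])
        v=np.array(v);print(hx,lab,th,'mean',v.mean(1).round(1))
# left-top edge (y=.172) too
for th in (-.04,0,.04,.08,.12):
    v=[]
    for dz in(-1,0,1):
        P=np.array([proj(S,cov(x,.172,.045,th)) for x in np.linspace(-.2,-.1,40)])+[0,dz*1.2]
        v.append(cv2.remap(G,P[:,0].astype(np.float32)[None],P[:,1].astype(np.float32)[None],1).mean())
    print('left',th,np.round(v,1))
E
```

```text
-0.003 front-top -0.04 mean [44.8 44.1 42.6]
-0.003 front-top -0.02 mean [44.  44.9 44.2]
-0.003 front-top 0 mean [44.1 44.  44.9]
-0.003 front-top 0.02 mean [46.6 44.2 43.9]
-0.003 front-top 0.04 mean [48.4 46.7 44.3]
-0.003 front-top 0.06 mean [49.  48.4 46.8]
-0.003 front-top 0.08 mean [49.1 48.9 48.4]
-0.003 front-top 0.1 mean [49.  49.1 48.8]
0 front-top -0.04 mean [44.5 44.8 43.6]
0 front-top -0.02 mean [43.7 44.4 44.8]
0 front-top 0 mean [45.6 43.7 44.4]
0 front-top 0.02 mean [47.8 45.7 43.7]
0 front-top 0.04 mean [48.7 47.8 45.8]
0 front-top 0.06 mean [49.  48.7 47.9]
0 front-top 0.08 mean [49.  48.9 48.7]
0 front-top 0.1 mean [49.2 49.  48.8]
0.003 front-top -0.04 mean [43.8 44.8 44.5]
0.003 front-top -0.02 mean [44.7 43.8 44.8]
0.003 front-top 0 mean [47.1 44.8 43.7]
0.003 front-top 0.02 mean [48.4 47.1 44.9]
0.003 front-top 0.04 mean [48.8 48.4 47.2]
0.003 front-top 0.06 mean [48.9 48.7 48.4]
0.003 front-top 0.08 mean [49.  48.9 48.6]
0.003 front-top 0.1 mean [49.6 49.  48.8]
left -0.04 [49.4 47.4 47.1]
left 0 [50.5 49.5 47.4]
left 0.04 [50.  50.  49.2]
left 0.08 [49.8 50.1 49.9]
left 0.12 [49.3 49.8 50.1]
```

```bash
python3 -c "
from cell import robot
print(robot.sign_off())"
```

```text
the job is handed in; nothing more can be done
None
```

I closed the dust cover, turned the knob to match the spindle flat and pushed it home. I handed the job in with the gripper holding it pressed about 4 mm in; the hand-in returned no verdict, and the cover being fully down rests on camera measurements (about 0.015 rad).

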